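Fold out the microtome's crank and bring the specimen head up

ROBOT

A 6-joint arm with a two-finger parallel gripper is mounted at the origin on the work surface. World frame = base frame: x ahead of the robot, y to its left, z up, the work surface at z = 0. Lengths are in m, angles in rad, forces in N, time in s.
With the tool pointing down it reaches from about 0.225 to 0.875 m from the base axis. Payload 3.4 kg.
Tool frame: the origin (TCP) lies midway between the tips of the shut fingers; the grasp point (between the pads) lies 19 mm behind it (manip.tcp_to_grasp is the distance from the TCP to the grasp point, in m); x points along the fingers, y is the direction in which the jaws open and shut, and the axes are right-handed (so a half turn about x gives the same grasp; the last joint's range is limited). The gripper opens to 85 mm and grips with 20 to 120 N. Pads are 22 mm wide; open, the fingers measure 114 mm over their backs; the gripper's body (76 mm by 85 mm) begins 54 mm behind the grasp point. The pads swing forward as they close: fully open they stand 13 mm farther back than shut.
Start: joints at [-1.281, 0.276, 1.505, -0, 1.361, -0.121], TCP at [0.23, -0.527, 0.209] pointing down, gripper open.
Joint ranges: [-2.89, 2.89], [-0.75, 2.08], [0.22, 2.7], [-1.18, 4.32], [0.11, 2.71], [-2.7, 2.7]. Speed limits (rad/s): [2.57, 2.57, 3.14, 3.14, 3.14, 3.14].

INTERFACE

Orientations are given as a unit quaternion [w, x, y, z].
In Python, from rig import readout, eyes, job, manip gives the robot as it stands. The module is installed in compiled form; this text tells all that it offers.
- The arm moves only by the tool carry_out, never from a script. Its argument "deltas" is one flat list of numbers, 7 for each row, row after row: the shift along the tool's x, y, z scaled (see below), then the turn, a rotation vector about the tool's x, y, z scaled (see below), then the opening, from -1 (shut) to 1 (fully open). In form: [dx, dy, dz, ax, ay, az, grip, dx, dy, dz, ax, ay, az, grip, ...]. A call has 1 to 10 rows; each row shifts and turns the commanded pose from where the row before left it, along the tool's axes as they then stand; what a row does not reach is not made up. The controller multiplies each number of a shift by 60 mm and each number of a turn by 4 degrees. A row lasts 1/8 s, in which the tool goes at most 62.5 mm and 10.7 degrees, less where a joint would pass 70% of its speed; a pose out of reach is approached as far as the arm can. A call with a number of a shift or a turn outside -1 to 1 is refused whole. A call with a gripper value outside its range is refused whole. The fingers move at their own pace and stop on an object; "newtons" is the grip in N (left out, the last holds). Time passes only in rows, so rows that do not move let the fingers close. It gives the time, the measured TCP pose, the force and the opening at its end, in the units of the state.
- readout.get_state(): the state, without advancing time (a new reading comes with each control period).
- eyes.get_image(name): name is "scene" or "top"; returns a dict with "color" (400x640x3 uint8, red, green, blue), "z_map" (400x640 float32, m along the optical axis (not along the pixel's ray), 0 where there is no reading), "mtx" (3x3 intrinsics, pixels), "origin" and "orientation" of the camera in the world. Camera axes: x right, y down, z forward; pixel columns grow to the right and rows downward; lengths in m; the calibration is good to about 2 mm. A picture is of the moment at which its call begins.
- job.sign_off(): hands the job in, once; it reports no verdict.
The state is a dict: "clock": time; "qpos": joint angles; "qd": joint speeds; "effort": joint torques, N m; "position": TCP position; "ee_rot": TCP orientation; "contact_force": force on the tool from outside, world axes, zero at the start; "moment": the same for the moment, N m; "width": finger opening in m.
Only numpy, scipy, OpenCV 4.12 (cv2) and the standard library are available. Lean on these libraries where they do the work, as an engineer would, in place of code of your own. Each camera call takes 0.05 s, during which the arm holds its last target.

TASK

On the rotary microtome, swing the handwheel's folding handle out until it snaps square to the wheel and latches, and only then use it to crank the wheel clockwise (as you face the wheel) until the handle stands at twelve o'clock and the specimen head is at the top of its stroke. Let go, leaving the handle latched out and the wheel at rest, and do not disturb the other things on the bench.

Things in the scene. Friction and masses are not known exactly. Their poses are not given: they have to be found in the camera images.
- microtome: white rotary microtome, fixed. Origin on the bench (z = 0) straight below the handwheel's axis; x points from its front (knife side) to its rear, z up; its right side (-y) carries the handwheel. Housing (mm): x -100 to 150, y -100 to 160, top 285; base 46 high, x -235 to 150, y -110 to 190. Knife carriage and specimen head: in front of the housing, x -235 to -100, y -65 to 130, up to z 250.
- handwheel (a joint): angle of the dark handwheel on the microtome's right side, rad; level axis. 0 = handle pivot at twelve o'clock; grows clockwise as you face the wheel (looking along the microtome's +y): -1.571 = nine o'clock (microtome's front, -x), -3.142 = six o'clock. Starts between -3.64 and -2.64. Turns without end against steady friction (about 3 N at the handle) and stays where it is left.
- wheel_center (a point): point on the wheel's axis in the plane of the handle's pivot, 155 mm above the bench, 140 mm out (-y) from the microtome's origin. Turns with the wheel: z points from the axis to the handle pivot, -y straight out of the wheel. Wheel 188 mm over its black rim (18 mm thick), dished: its flat web lies 26 mm behind this point, the rim's front face 11 mm behind it.
- handle_pivot (a point): hinge pin of the folding handle, in a metal fork 29 mm wide at the rim, 68 mm from the wheel's axis. Same axes as wheel_center. The hinge pin lies along x (tangent to the wheel).
- crank_handle (a joint): fold angle of the handle, rad: 0 = folded flat across the wheel's face, pointing from the pivot over the hub; 1.571 = swung square out of the wheel, against its stop. An over-centre spring holds it folded; it takes up to 3.5 N at the grip (0.19 N m) to swing it to 0.5 rad, beyond which, once let go, it snaps outwards by itself and latches at 1.571 (0.6 N m to push it back).
- handle_grip (a point): point on the axis of the handle's round black grip, 55 mm from the pivot along the handle. z points along the handle towards the pivot. The grip sleeve is 22 mm in diameter, spans 18 to 80 mm from the pivot and spins freely on the handle's axis. Folded, there are 15 mm between the grip and the wheel's web behind it.
- specimen_head (a joint): height of the specimen head on the front of the housing, driven by the wheel, m: 0 = top of the stroke (handle at twelve o'clock), about -0.06 = bottom (six o'clock).
- petri_dish: low clear plastic Petri dish, 94 mm across, 23 mm high, with a wax block on it, loose on the bench in front of the handwheel; origin under its centre
- section_brush: fine round brush with a wooden handle, 172 mm long, 9 mm thick, lying loose on the bench near the front corner on the wheel side; origin under its middle
- blade_dispenser: grey plastic blade dispenser, 60 x 34 x 18 mm, loose on the bench near the rear corner on the wheel side; origin under its centre
- slide_box: blue plastic slide box, 178 x 88 x 35 mm, loose on the bench to the right; origin under its centre
- glass_dish: round glass dish, 136 mm across, 32 mm high, loose on the bench to the right; origin under its centre
- dropper_a: white dropper bottle, 34 mm across, 108 mm high, standing loose on the bench to the right; origin under its centre
- dropper_b: a second white dropper bottle, 34 mm across, 108 mm high, standing loose on the bench to the right; origin under its centre
- reagent_jar: amber glass jar with a black cap, 68 mm across, 110 mm high, standing loose on the bench left of the microtome; origin under its centre

How it is judged:
By the outcome, as a careful person would: the job done as asked, in the order asked, and still so for the second after the job is handed in, with the robot touching nothing.
It also fails if it takes over 53 s, if anything falls off the work surface, if the arm or the gripper's body presses on something with over 40 N, if the wrist force passes 120 N, or if a joint passes its speed limit or range.

## Working session

There is one attempt and no reset: what is moved stays moved. The work goes in short steps, Python scripts to look and compute and a tool call to move; the robot and the scene stay as the last step left them, time stands still between calls to the robot, and variables do not carry over. Pictures are saved under pics/ and viewed, and the job is handed in when it is done.

Besides the shell and the picture viewer there is one more tool, called after "Request:" as name(argument=value, ...) on one line, values as JSON. carry_out: Moves the arm, as the interface text tells. Its arguments: {"type":"object","properties":{"deltas":{"type":"array"},"newtons":{"type":"number"}},"required":["deltas"]}

```bash
mkdir -p pics; python3 - <<'E'
from rig import readout, eyes, manip
import cv2, numpy as np
s=readout.get_state(); print(s)
for n in ("scene","top"):
    d=eyes.get_image(n); np.savez(f"{n}0.npz",**d)
    cv2.imwrite(f"pics/{n}0.png",d["color"][:,:,::-1]); print(n,d["mtx"],d["origin"],d["orientation"])
print([x for x in dir(manip) if x[0]!='_'])
E
```

```text
{'clock': 0.0, 'qpos': array([-1.28102403e+00,  2.76584554e-01,  1.50617072e+00,  8.29356927e-06,
        1.36072451e+00, -1.20965190e-01]), 'qd': array([-0.00066252, -0.00173473,  0.00052701, -0.00182084,  0.00087295,
       -0.00045864]), 'effort': array([-2.39382271e-04, -4.16780019e+01, -2.45812064e+01, -1.36331041e-04,
        1.11654494e-02,  1.55707362e-06]), 'position': array([ 0.2294333 , -0.52659061,  0.20853075]), 'ee_rot': array([-0.14353326, -0.69219396, -0.14486339,  0.69230074]), 'contact_force': array([0.63483885, 0.7399026 , 0.18479682]), 'moment': array([-4.65600593e-05,  6.54616714e-02, -1.33492805e-02]), 'width': 0.08544792102379345}
scene [[488.067543     0.         307.61288058]
 [  0.         488.067543   201.00885612]
 [  0.           0.           1.        ]] [ 1.13486305 -1.2024565   1.22076605] [-0.40899107  0.87932534  0.22408838 -0.09642434]
top [[458.97222101   0.         321.59885613]
 [  0.         458.97222101 202.33397447]
 [  0.           0.           1.        ]] [ 0.3435234  -0.0733138   1.40041051] [ 0.06047429 -0.69920851  0.7099916  -0.05798479]
['MotionError', 'tcp_to_grasp']
```

```bash
ls -la . pics
```

```text
.:
total 3516
drwxr-xr-x  3 agent agent    4096 Dec  6 06:28 .
drwxr-xr-x 23 root  root     4096 Dec  6 06:28 ..
drwxr-xr-x  2 agent agent    4096 Dec  6 06:28 pics
-rw-r--r--  1 agent agent 1793370 Dec  6 06:28 scene0.npz
-rw-r--r--  1 agent agent 1793370 Dec  6 06:28 top0.npz

pics:
total 868
drwxr-xr-x 2 agent agent   4096 Dec  6 06:28 .
drwxr-xr-x 3 agent agent   4096 Dec  6 06:28 ..
-rw-r--r-- 1 agent agent 449487 Dec  6 06:28 scene0.png
-rw-r--r-- 1 agent agent 427938 Dec  6 06:28 top0.png
```

View pics/scene0.png

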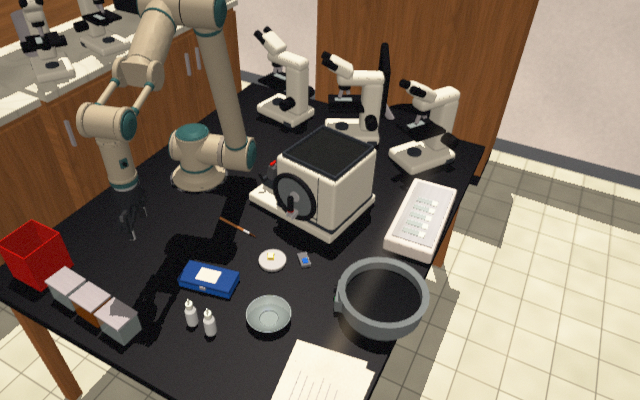

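View pics/top0.png

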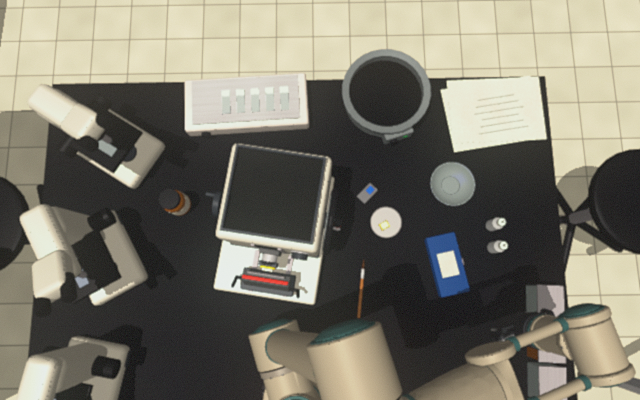

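The scene view shows the microtome at (320,185) with its dark wheel at (293,195) facing −y and the pale fork and handle low on it. The top view shows the housing at (275,195) and the specimen/knife side at (268,275), facing the robot. I'll measure the pose from depth next.

```bash
cat > h.py <<'E'
import numpy as np, cv2
from scipy.spatial.transform import Rotation as R
def q2R(q): return R.from_quat([q[1],q[2],q[3],q[0]]).as_matrix()
def cloud(d):
    z=d["z_map"].astype(float); K=d["mtx"]; v,u=np.mgrid[:z.shape[0],:z.shape[1]]
    p=np.stack([(u-K[0,2])*z/K[0,0],(v-K[1,2])*z/K[1,1],z],-1)
    return p@q2R(d["orientation"]).T+d["origin"]
def proj(d,P):
    c=(np.atleast_2d(P)-d["origin"])@q2R(d["orientation"]); q=c@d["mtx"].T
    return q[:,:2]/q[:,2:]
E
python3 - <<'E'
from h import *
t=dict(np.load("top0.npz")); s=dict(np.load("scene0.npz"))
P=cloud(t); Q=cloud(s)
for (u,v) in [(60,390),(400,300),(275,195),(385,222),(362,290),(368,192),(450,270),(452,184),(175,202)]: print("top",u,v,P[v,u].round(3))
for (u,v) in [(330,150),(293,195),(270,260),(305,260),(236,226),(210,280)]: print("sc",u,v,Q[v,u].round(3))
m=(abs(P[...,2]-.285)<.008); m[:130]=0;m[270:]=0;m[:,:190]=0;m[:,350:]=0
pts=P[m]; print(len(pts), pts[:,2].mean())
print(cv2.minAreaRect(pts[:,:2].astype(np.float32)*1000))
m=(abs(Q[...,2]-.285)<.008); m[:,:250]=0;m[:,400:]=0
pts=Q[m]; print(len(pts), pts[:,2].mean())
print(cv2.minAreaRect(pts[:,:2].astype(np.float32)*1000))
im=s["color"][:,:,::-1]
cv2.imwrite("pics/s_wheel.png",cv2.resize(im[160:240,240:340],None,fx=7,fy=7,interpolation=cv2.INTER_CUBIC))
im=t["color"][:,:,::-1]
cv2.imwrite("pics/t_wheel.png",cv2.resize(im[130:310,200:400],None,fx=3.2,fy=3.2,interpolation=cv2.INTER_CUBIC))
E
```

```text
top 60 390 [0.096 0.555 0.258]
top 400 300 [ 0.281 -0.3   -0.001]
top 275 195 [0.555 0.045 0.272]
top 385 222 [ 0.513 -0.26   0.026]
top 362 290 [ 0.313 -0.187  0.008]
top 368 192 [ 0.607 -0.213  0.018]
top 450 270 [ 0.367 -0.443  0.04 ]
top 452 184 [ 0.631 -0.475  0.004]
top 175 202 [0.569 0.348 0.112]
sc 330 150 [0.559 0.059 0.276]
sc 293 195 [ 0.497 -0.09   0.16 ]
sc 270 260 [ 0.511 -0.271  0.015]
sc 305 260 [ 0.615 -0.218  0.019]
sc 236 226 [ 0.312 -0.183  0.007]
sc 210 280 [ 0.403 -0.453  0.038]
1594 0.28259774762088863
((555.7985229492188, 48.756927490234375), (234.39593505859375, 225.43882751464844), 80.86699676513672)
1110 0.28339312752198037
((234.29249572753906, 692.1595458984375), (546.6052856445312, 1726.3306884765625), 16.576885223388672)
```

View pics/s_wheel.png

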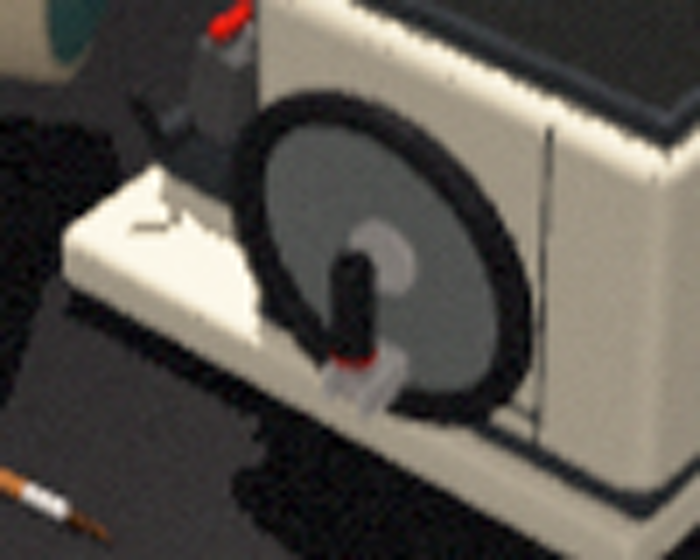

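View pics/t_wheel.png

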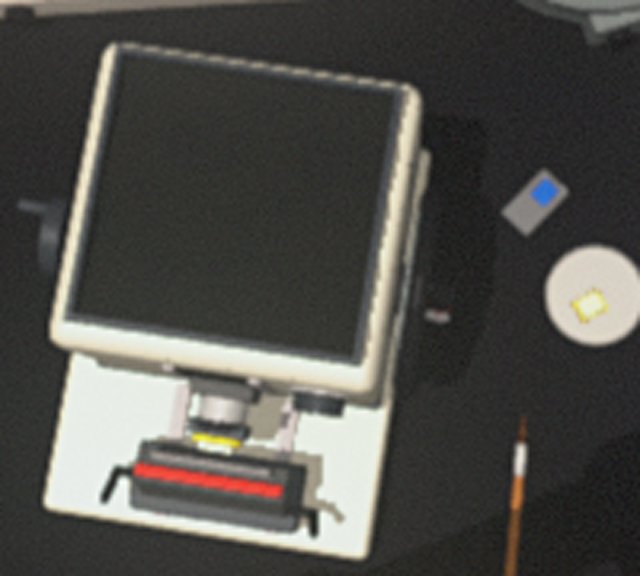

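The scene crop shows the handle folded upwards, with its fork at crop (365,375), i.e. pixel (292,213.6), at roughly six o'clock and a bit toward the front. Next I'll fit the microtome pose to features in both views.

```bash
cat >> h.py <<'E'
def M2W(p,x0,y0,yaw):
    c,s=np.cos(yaw),np.sin(yaw); p=np.atleast_2d(p).astype(float)
    return np.stack([x0+c*p[:,0]-s*p[:,1],y0+s*p[:,0]+c*p[:,1],p[:,2]],-1)
# wheel: at angle a (clockwise facing along +y, x to the right), pivot dir = (sin a,0,cos a)
def wheelpt(r,a,y): return np.stack([r*np.sin(a),np.full_like(a,y),.155+r*np.cos(a)],-1)
E
cat > fit.py <<'E'
from h import *
from scipy.optimize import least_squares
t=dict(np.load("top0.npz")); s=dict(np.load("scene0.npz"))
Mp=np.array([[-.235,.19,.046],[-.235,-.11,.046],[-.1,-.1,.285],[-.1,.16,.285],[.15,.16,.285],[.15,-.1,.285]])
uv=np.array([[214.1,289.4],[315,304.4],[317.2,252.5],[215.6,237.8],[232.2,144],[331.3,158]])
P=cloud(s)
# wheel rim inner circle seen in the scene view: fit later by overlay
f=lambda p:(proj(t,M2W(Mp,*p))-uv).ravel()
r=least_squares(f,[.53,0.03,-.15],loss="soft_l1"); print(r.x, np.degrees(r.x[2]), r.fun.reshape(-1,2).round(1))
# side plane yaw from scene depth
D=P[205:222,300:318].reshape(-1,3)
loc=(P-[r.x[0],r.x[1],0]); c,sn=np.cos(r.x[2]),np.sin(r.x[2])
L=np.stack([c*loc[...,0]+sn*loc[...,1],-sn*loc[...,0]+c*loc[...,1],loc[...,2]],-1)
web=(np.hypot(L[...,0],L[...,2]-.155)<.07)&(abs(L[...,1]+.166+0)<.2)
for name,mask in (("web",(np.hypot(L[...,0],L[...,2]-.155)<.068)&(L[...,1]<-.08)&(L[...,1]>-.125)),("rim",(abs(np.hypot(L[...,0],L[...,2]-.155)-.087)<.006)&(L[...,1]<-.1)&(L[...,1]>-.15)),("side",(L[...,0]>.105)&(L[...,0]<.14)&(L[...,2]>.06)&(L[...,2]<.26)&(L[...,1]<-.07)&(L[...,1]>-.12)),
 ("top",(abs(L[...,2]-.283)<.01)&(abs(L[...,0])<.2)&(abs(L[...,1])<.2))):
    q=L[mask]; A=np.c_[q[:,0],np.ones(len(q))]; print(name,len(q),q.mean(0).round(4),np.linalg.lstsq(A,q[:,1],rcond=None)[0].round(4))
p=r.x
def overlay(p,a,fn,fold=0):
    im=s["color"][:,:,::-1].copy(); k=7; o=np.array([240,160])
    im=cv2.resize(im[160:240,240:340],None,fx=k,fy=k,interpolation=cv2.INTER_CUBIC)
    th=np.linspace(0,2*np.pi,80)
    def dr(pts,col,closed=True):
        q=((proj(s,M2W(pts,*p))-o+.5)*k-.5).astype(np.int32); cv2.polylines(im,[q.reshape(-1,1,2)],closed,col,1)
    dr(wheelpt(.094,th,-.129),(0,255,0)); dr(wheelpt(.094,th,-.147),(0,120,0)); dr(wheelpt(.068,th,-.166),(255,255,0))
    piv=wheelpt(.068,np.array([a]),-.14)[0]; dirn=-np.array([np.sin(a),0,np.cos(a)])*np.cos(fold)+np.array([0,-1,0])*np.sin(fold)
    dr(np.array([piv,piv+dirn*.08]),(0,0,255),False)
    B=np.array([[-.235,-.11,.046],[.15,-.11,.046],[.15,-.11,0],[-.235,-.11,0]]); dr(B,(255,0,255))
    dr(np.array([[-.1,-.1,.285],[.15,-.1,.285],[.15,-.1,.046]]),(255,0,255),False)
    cv2.imwrite(fn,im)
overlay(p,-np.pi,"pics/ov1.png")
E
python3 fit.py
```

```text
[ 0.52144628  0.02159748 -0.1635716 ] -9.371962050737535 [[-0.6  0.3]
 [ 0.7  1. ]
 [ 1.   1.2]
 [-2.9  0.1]
 [-1.  -4. ]
 [ 1.8 -3.3]]
web 641 [ 0.0026 -0.1129  0.1592] [-0.0067 -0.1129]
rim 371 [ 0.0206 -0.1225  0.1802] [ 0.0208 -0.1229]
side 402 [ 0.123  -0.0984  0.1657] [ 0.0191 -0.1008]
top 1851 [0.0324 0.0286 0.2776] [-0.0029  0.0287]
```

```bash
sed -i 's/-\.147/-.111/; s/,-\.166),(255/,-.114),(255/' fit.py; python3 fit.py >/dev/null
```

```text
(no output)
```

View pics/ov1.png

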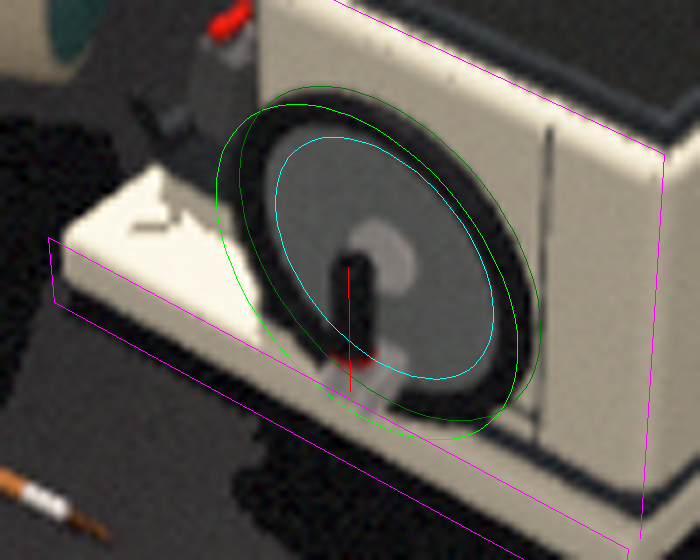

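The model circle sits about 1–3 px left of the real rim. The rim and housing edges are rounded, and fitting the symmetric top plane instead gives an origin of about (0.526, 0.023). I'll check that value, with rounding, in both views.

```bash
cat > ov.py <<'E'
from h import *
def overlay(d,box,k,p,a,fold,fn,extra=[]):
    u0,v0,u1,v1=box; o=np.array([u0,v0])
    im=cv2.resize(d["color"][v0:v1,u0:u1,::-1].copy(),None,fx=k,fy=k,interpolation=cv2.INTER_CUBIC)
    th=np.linspace(0,2*np.pi,80)
    def dr(pts,col,closed=True):
        q=((proj(d,M2W(pts,*p))-o+.5)*k-.5).astype(np.int32); cv2.polylines(im,[q.reshape(-1,1,2)],closed,col,1)
    dr(wheelpt(.085,th,-.120),(0,255,0)); 
    ph=np.linspace(0,2*np.pi,24)
    A=np.concatenate([wheelpt(.085+.009*np.cos(x),th,-.120-.009*np.sin(x)) for x in ph])
    q=((proj(d,M2W(A,*p))-o+.5)*k-.5).astype(np.int32)
    h=cv2.convexHull(q.reshape(-1,1,2)); cv2.polylines(im,[h],True,(0,255,255),1)
    piv=wheelpt(.068,np.array([a]),-.14)[0]; rad=np.array([np.sin(a),0,np.cos(a)]); dirn=-rad*np.cos(fold)+np.array([0,-1,0])*np.sin(fold)
    tan=np.array([np.cos(a),0,-np.sin(a)])
    dr(np.array([piv,piv+dirn*.08]),(0,0,255),False)
    dr(np.array([piv-tan*.0145,piv+tan*.0145]),(255,0,0),False)
    for b in (11,-11): dr(np.array([piv+dirn*.018+tan*.001*b,piv+dirn*.08+tan*.001*b]),(0,0,255),False)
    B=np.array([[-.235,-.11,.046],[.15,-.11,.046],[.15,-.11,0],[-.235,-.11,0]]); dr(B,(255,0,255))
    dr(np.array([[-.1,-.1,.285],[.15,-.1,.285],[.15,.16,.285],[-.1,.16,.285]]),(255,0,255))
    cv2.imwrite(fn,im)
SB=(240,160,340,240); TB=(200,130,360,310)
E
python3 - <<'E'
from ov import *
t=dict(np.load("top0.npz")); s=dict(np.load("scene0.npz"))
p=(.5264,.0231,-.160); a=-np.pi+.12
overlay(s,SB,7,p,a,0,"pics/ov2s.png"); overlay(t,TB,3.2,p,a,0,"pics/ov2t.png")
E
```

```text
(no output)
```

View pics/ov2s.png

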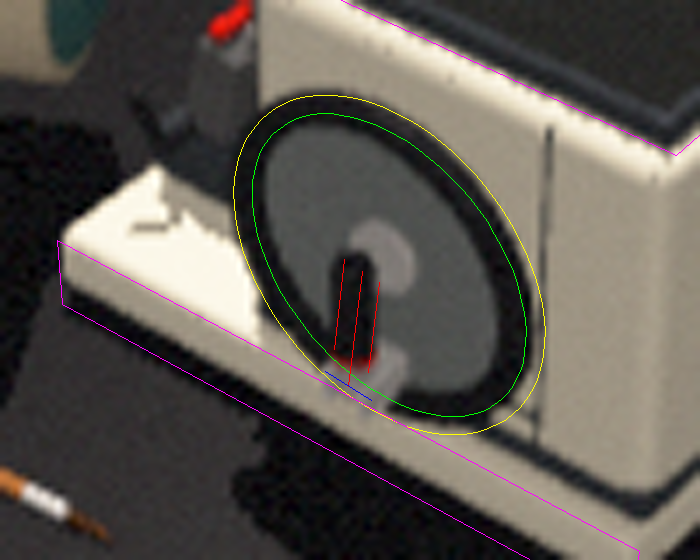

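View pics/ov2t.png

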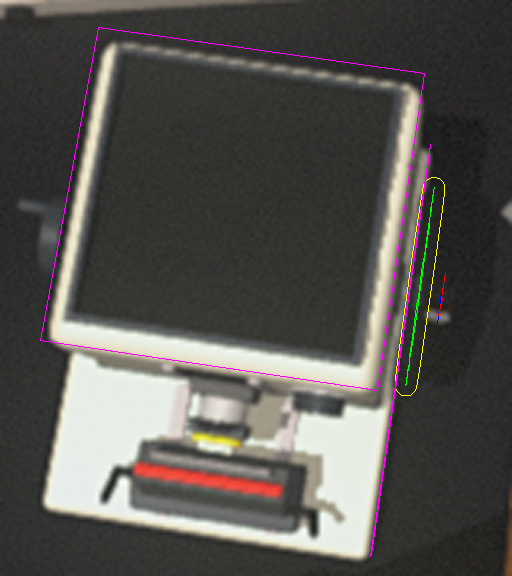

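```bash
python3 - <<'E'
from ov import *
t=dict(np.load("top0.npz")); s=dict(np.load("scene0.npz"))
p=(.5235,.0245,-.160)
P=cloud(s); c,sn=np.cos(p[2]),np.sin(p[2]); l=P-[p[0],p[1],0]
L=np.stack([c*l[...,0]+sn*l[...,1],-sn*l[...,0]+c*l[...,1],l[...,2]],-1)
for v in range(194,222):
    print(v,' '.join(f"{1000*L[v,u,0]:4.0f},{1000*L[v,u,1]:4.0f},{1000*L[v,u,2]:3.0f}" for u in range(284,303,2)))
for d in (-.1,-.03,.03):
    overlay(s,SB,7,p,-np.pi+d,0,f"pics/ov3s{d}.png")
E
python3 -c "
import cv2,numpy as np
a=[cv2.imread(f'pics/ov3s{d}.png')[200:450,180:560] for d in (-.1,-.03,.03)]
cv2.imwrite('pics/ov3.png',np.vstack([np.hstack(a[:2]),np.hstack([a[2],a[2]*0])]))"
```

```text
194  -51,-113,139  -41,-113,144  -31,-116,151  -17,-121,162  -12,-117,162   -2,-119,168    8,-120,174   14,-117,175   20,-114,176   27,-111,178
195  -50,-115,136  -38,-117,144  -27,-121,152  -17,-122,158  -10,-119,160    1,-122,168    6,-118,167   11,-113,167   20,-114,172   31,-116,179
196  -47,-117,135  -42,-113,134  -33,-113,140   -5,-136,169  -11,-118,154   -0,-120,161    6,-117,162   15,-118,167   19,-112,166   30,-116,174
197  -49,-116,129  -43,-112,130   -6,-146,171   -1,-141,170   -1,-130,163    0,-121,158  799,-1114,1221   21,-125,171   28,-123,173   28,-113,167
198  -53,-112,119  -41,-115,127   -4,-148,168    0,-143,167    7,-140,169   -6,-113,144    9,-122,158   16,-119,159   23,-117,162   30,-115,165
199  -50,-114,118  -40,-116,124   -3,-150,166    4,-147,168    7,-140,165   -0,-121,148    5,-116,147   18,-122,158   21,-115,156   31,-116,161
200  -53,-111,110  -39,-117,121   -3,-150,161    6,-150,166   11,-146,166    2,-123,146    8,-120,147   16,-119,151   24,-119,155   27,-111,152
201  -48,-117,112  -42,-114,112   -3,-150,157    5,-148,160    7,-140,156   -1,-120,138   
[... 2235 characters left out ...]
-14,-148, 77  -41,-106, 32    3,-147, 86   12,-147, 91   15,-140, 87   16,-130, 81   21,-125, 80   31,-126, 87   35,-121, 86
218  -55,-111, 23  -46,-110, 27  -34,-114, 37  -27,-111, 39    9,-144, 82   15,-140, 83   15,-129, 75   24,-130, 81   30,-126, 82   42,-129, 90
219  -60,-106, 11  -46,-111, 23  -33,-115, 33  -28,-109, 32   11,-147, 81   -6,-114, 47   14,-127, 68   25,-130, 77   33,-129, 80   43,-131, 87
220  -61,-104,  4  -45,-112, 19  -35,-113, 26  -27,-110, 28   13,-149, 79   -8,-112, 40   -2,-108, 41   23,-128, 70   34,-131, 78   41,-128, 79
221  -56,-110,  7  -55,-100, -1  -32,-117, 25  -29,-109, 22  -17,-112, 30   -8,-112, 35    0,-110, 39   10,-111, 45   14,-106, 43   26,-109, 52
```

View pics/ov3.png

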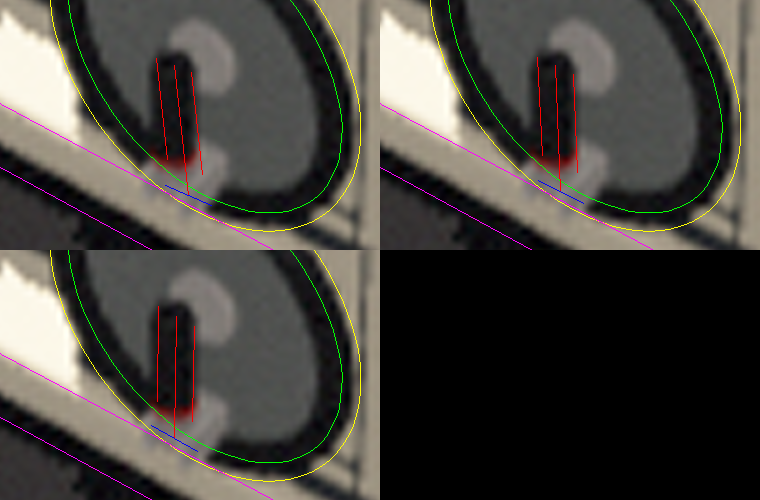

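Wheel fit: origin ≈ (0.5235, 0.0245), yaw −0.16, handle pivot within about 0.05 rad of six o'clock. Depth agrees with the text: grip front at local y −151 mm, web at −114 mm, grip running from z ≈ 105 to 170 mm. Next I'll plan the unfolding grasp. The tool tilts 40° below horizontal and points into the wheel, with the jaws along the wheel's tangent.

```bash
cat > plan.py <<'E'
from h import *
from rig import readout
p=(.5235,.0245,-.160)
Y=np.array([[np.cos(p[2]),-np.sin(p[2]),0],[np.sin(p[2]),np.cos(p[2]),0],[0,0,1]])
def target(t,sg):
    x=Y@[0,np.cos(t),-np.sin(t)]; y=sg*Y@[1,0,0]; return np.stack([x,y,np.cross(x,y)],1)
def cur():
    s=readout.get_state(); return s,q2R(s["ee_rot"]),s["position"]
def rotrows(Rc,Rt):
    w=np.degrees(R.from_matrix(Rc.T@Rt).as_rotvec()); return w/4
def tr(Rc,d): return Rc.T@d/.06
def show(s):
    l=Y.T@(s["position"]-[p[0],p[1],0]); Rl=Y.T@q2R(s["ee_rot"])
    print("t",round(float(s["clock"]),2),"local TCP mm",(l*1000).round(1),"F",(Y.T@s["contact_force"]).round(1),"w",round(float(s["width"])*1000,1)); print("tool axes local\n",Rl.round(3)); print("q",s["qpos"].round(2))
E
python3 - <<'E'
from plan import *
s,Rc,pos=cur(); show(s)
for sg in (1,-1):
  for t in (40,90):
    print(sg,t,rotrows(Rc,target(np.radians(t),sg)).round(2))
E
```

```text
t 0.1 local TCP mm [-202.5 -591.   208.6] F [-0.8  1.  -0.1] w 85.7
tool axes local
 [[-0.001  0.54  -0.842]
 [ 0.001 -0.842 -0.54 ]
 [-1.    -0.002 -0.   ]]
q [-1.28  0.28  1.51  0.    1.36 -0.12]
1 40 [-13.38  11.4   -6.22]
1 90 [-1.432e+01 -1.000e-02  2.000e-02]
-1 40 [ 28.37  -7.2  -13.21]
-1 90 [3.068e+01 2.000e-02 2.000e-02]
```

Request:
carry_out(deltas=[-0.25, -0.28, -0.85, 0, 0, 0, 0.5, -0.25, -0.28, -0.85, 0, 0, 0, 0.5, -0.25, -0.28, -0.85, 0, 0, 0, 0.5, -0.25, -0.28, -0.85, 0, 0, 0, 0.5, -0.25, -0.28, -0.85, 0, 0, 0, 0.5, -0.25, -0.28, -0.85, 0, 0, 0, 0.5])

```text
clock: 0.85
position: [0.4709, -0.3111, 0.2995]
ee_rot: [-0.144, -0.692, -0.144, 0.692]
contact_force: [1.2, -0.3, -0.1]
width: 0.0641
```

Request:
carry_out(deltas=[0, 0, 0, -0.84, 0.71, -0.39, 0.4, 0, 0, 0, -0.84, 0.71, -0.39, 0.4, 0, 0, 0, -0.84, 0.71, -0.39, 0.4, 0, 0, 0, -0.84, 0.71, -0.39, 0.4, 0, 0, 0, -0.84, 0.71, -0.39, 0.4, 0, 0, 0, -0.84, 0.71, -0.39, 0.4, 0, 0, 0, -0.84, 0.71, -0.39, 0.4, 0, 0, 0, -0.84, 0.71, -0.39, 0.4])

```text
clock: 1.85
position: [0.4696, -0.3126, 0.299]
ee_rot: [0.194, 0.742, 0.399, -0.502]
contact_force: [0.2, 0.1, -0.3]
width: 0.0598
```

Request:
carry_out(deltas=[0, 0, 0, -0.84, 0.71, -0.39, 0.4, 0, 0, 0, -0.84, 0.71, -0.39, 0.4, 0, 0, 0, -0.84, 0.71, -0.39, 0.4, 0, 0, 0, -0.84, 0.71, -0.39, 0.4, 0, 0, 0, -0.84, 0.71, -0.39, 0.4, 0, 0, 0, -0.84, 0.71, -0.39, 0.4, 0, 0, 0, -0.84, 0.71, -0.39, 0.4, 0, 0, 0, -0.84, 0.71, -0.39, 0.4])

```text
clock: 2.85
position: [0.4698, -0.3128, 0.2988]
ee_rot: [0.223, 0.713, 0.611, -0.26]
contact_force: [-1.2, 0.8, 0.4]
width: 0.0597
```

```bash
python3 - <<'E'
from plan import *
from rig import eyes
s,Rc,pos=cur(); show(s)
print(rotrows(Rc,target(np.radians(40),1)).round(2))
d=Y.T@(pos-[p[0],p[1],0]); print("to standoff", (Rc.T@Y@(np.array([.002,-.231,.221])-d)*1000).round(1))
for n in ("scene","top"):
    i=eyes.get_image(n); np.savez(n+"1.npz",**i); cv2.imwrite(f"pics/{n}1.png",i["color"][:,:,::-1])
E
```

```text
t 2.85 local TCP mm [   0.7 -341.5  298.8] F [-1.3  0.6  0.4] w 59.7
tool axes local
 [[-0.004  1.     0.004]
 [ 0.765  0.006 -0.644]
 [-0.644  0.    -0.765]]
q [-1.05  0.55  1.18  0.58  2.08 -0.79]
[0.06 0.02 0.06]
to standoff [134.7   1.9 -11.6]
```

View pics/scene1.png

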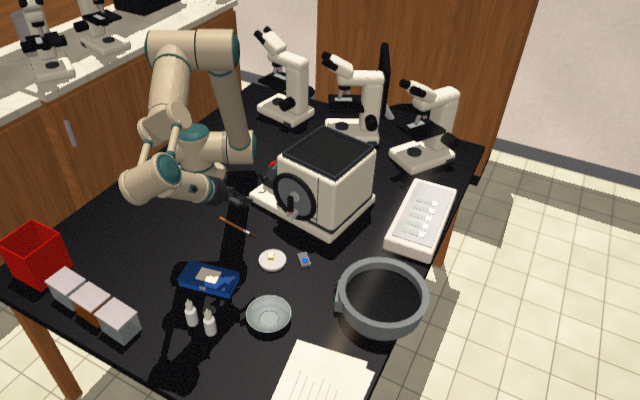

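The arm is now tilted with its fingers at (240,197), aiming at the wheel. The handle at (290,205) is still folded. Moving to the standoff, then I'll check alignment.

Request:
carry_out(deltas=[0.75, 0.01, -0.065, 0.02, 0, 0.02, 0.1, 0.75, 0.01, -0.065, 0.02, 0, 0.02, 0.1, 0.75, 0.01, -0.065, 0.02, 0, 0.02, 0.1, 0.6, 0, 0, 0, 0, 0, 0.1, 0.4, 0, 0, 0, 0, 0, 0.1])

```text
clock: 3.58
position: [0.4959, -0.1565, 0.1819]
ee_rot: [0.222, 0.715, 0.609, -0.263]
contact_force: [0.3, -0.5, 0.2]
width: 0.0467
```

```bash
python3 - <<'E'
from plan import *
from rig import eyes
s,Rc,pos=cur(); show(s)
d=Y.T@(pos-[p[0],p[1],0]); print("to grasp", (Rc.T@Y@(np.array([.002,-.131,.137])-d)*1000).round(1))
for n,b,k in (("scene",(220,150,340,240),6),("top",(280,170,400,290),5)):
    i=eyes.get_image(n); np.savez(n+"2.npz",**i); cv2.imwrite(f"pics/{n}2.png",cv2.resize(i["color"][b[1]:b[3],b[0]:b[2],::-1],None,fx=k,fy=k,interpolation=cv2.INTER_CUBIC))
E
```

```text
t 3.58 local TCP mm [   1.6 -183.1  181.9] F [ 0.4 -0.5  0.2] w 46.7
tool axes local
 [[-0.     1.    -0.002]
 [ 0.763 -0.001 -0.646]
 [-0.646 -0.002 -0.763]]
q [-0.89  0.49  1.6   0.61  1.69 -0.86]
to grasp [68.8  0.4  0.6]
```

View pics/scene2.png

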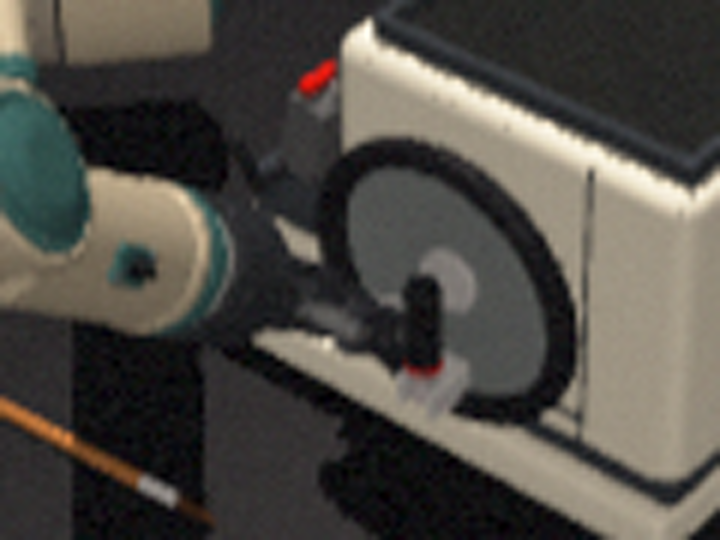

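View pics/top2.png

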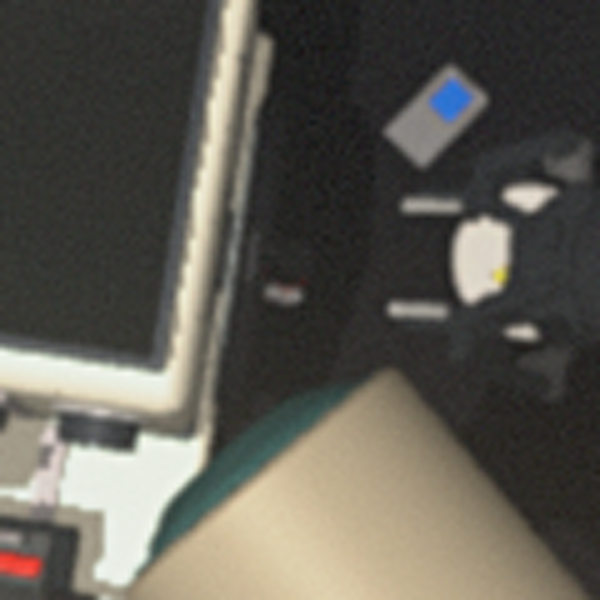

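```bash
python3 - <<'E'
from plan import *
t=dict(np.load("top2.npz"));s=dict(np.load("scene2.npz"))
def back(d,u,v,z):
    r=q2R(d["orientation"])@np.linalg.inv(d["mtx"])@[u,v,1]; k=(z-d["origin"][2])/r[2]; return Y.T@(d["origin"]+k*r-[p[0],p[1],0])
print("fork top", back(t,337,228.4,.100).round(4), back(t,337,228.4,.085).round(4))
P=cloud(t); 
for (u,v) in ((366,211),(363,232),(366,232),(363,211),(337,228)): 
    print(u,v,(Y.T@(P[v,u]-[p[0],p[1],0])).round(3))
st,Rc,pos=cur()
g=lambda d,l: proj(d,(Y@np.array(l).T).T+[p[0],p[1],0]).round(1)
print("tcp px top",proj(t,pos),"scene",proj(s,pos))
print("pred pivot top",g(t,[[0.0,-.14,.087],[-.0145,-.14,.087],[.0145,-.14,.087]]),"scene", g(s,[[0,-.14,.087],[0,-.14,.167]]))
E
```

```text
fork top [-0.0133 -0.1415  0.1   ] [-0.0116 -0.1417  0.085 ]
366 211 [ 0.028 -0.208  0.223]
363 232 [-0.027 -0.207  0.223]
366 232 [-0.026 -0.215  0.227]
363 211 [ 0.029 -0.201  0.215]
337 228 [-0.012 -0.141  0.099]
tcp px top [[353.80674287 221.96376762]] scene [[282.48014533 200.76063804]]
pred pivot top [[337.  224.3]
 [336.3 229.2]
 [337.7 219.3]] scene [[290.6 215.3]
 [290.4 197.6]]
```

Projections agree: the front prong is at local x −12 mm, which puts the handle axis at x≈0–2, and the TCP is at 1.6. I'll advance onto the grip and close gently.

Request:
carry_out(deltas=[0.5, 0, 0, 0, 0, 0, 0.1, 0.4, 0, 0, 0, 0, 0, 0.1, 0.23, 0, 0, 0, 0, 0, 0.1, 0, 0, 0, 0, 0, 0, 0.1])

```text
clock: 4.18
position: [0.5047, -0.1072, 0.1388]
ee_rot: [0.222, 0.715, 0.608, -0.262]
contact_force: [-0.7, 0.5, -0.3]
width: 0.0471
```

```bash
cat > snap.py <<'E'
from plan import *
from rig import eyes
import sys
k=sys.argv[1]
s,Rc,pos=cur(); show(s)
a=[]
for n,b,f in (("scene",(230,150,330,240),4),("top",(290,170,390,260),4)):
    i=eyes.get_image(n); np.savez(n+k+".npz",**i); a.append(cv2.resize(i["color"][b[1]:b[3],b[0]:b[2],::-1],None,fx=f,fy=f,interpolation=cv2.INTER_CUBIC))
cv2.imwrite(f"pics/sn{k}.png",np.hstack(a))
E
python3 snap.py 3
```

```text
t 4.17 local TCP mm [   2.4 -133.1  138.8] F [-0.8  0.4 -0.3] w 47.1
tool axes local
 [[ 0.     1.    -0.001]
 [ 0.764 -0.001 -0.646]
 [-0.646 -0.001 -0.764]]
q [-0.83  0.5   1.71  0.64  1.56 -0.89]
```

View pics/sn3.png

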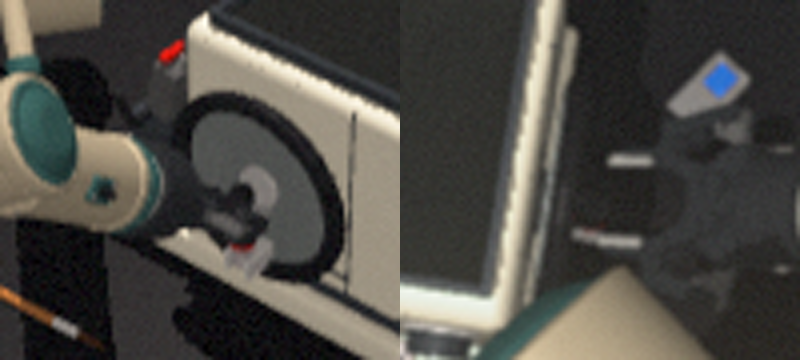

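The grip lies between the fingers and no force is reported, so I'll close.

Request:
carry_out(deltas=[0, 0, 0, 0, 0, 0, -0.3, 0, 0, 0, 0, 0, 0, -0.6, 0, 0, 0, 0, 0, 0, -0.8, 0, 0, 0, 0, 0, 0, -1], newtons=25)

```text
clock: 4.78
position: [0.5015, -0.1075, 0.1395]
ee_rot: [0.222, 0.714, 0.611, -0.263]
contact_force: [-8.9, -5.2, 5.2]
width: 0.0136
```

```bash
python3 snap.py 4
```

```text
t 4.78 local TCP mm [  -0.7 -133.8  139.5] F [-8.  -6.5  5.2] w 13.6
tool axes local
 [[-0.005  1.    -0.002]
 [ 0.764  0.003 -0.645]
 [-0.645 -0.005 -0.764]]
q [-0.83  0.5   1.71  0.64  1.57 -0.89]
```

View pics/sn4.png

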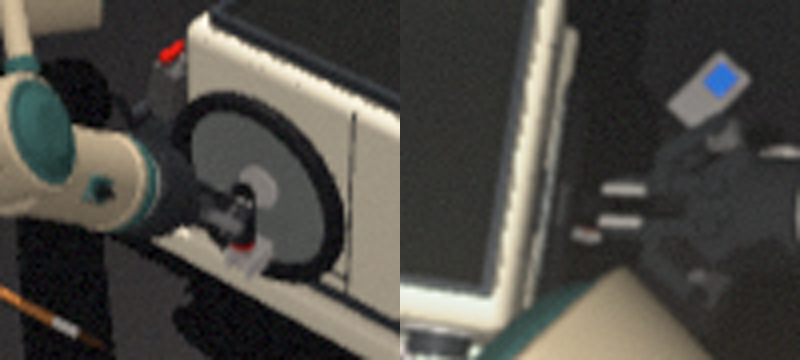

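The width of 13.6 mm is less than the 22 mm grip, so the tips are pinching off-axis, either the front curve or the rounded end. Looking closer.

```bash
python3 - <<'E'
from plan import *
s=dict(np.load("scene4.npz")); st,Rc,pos=cur()
im=cv2.resize(s["color"][180:225,265:325,::-1],None,fx=12,fy=12,interpolation=cv2.INTER_CUBIC)
def m(P,c):
    q=((proj(s,P)-[265,180]+.5)*12-.5).astype(int)[0]; cv2.circle(im,tuple(int(v) for v in q),4,c,-1)
m(pos,(0,255,0)); m(pos-Rc[:,0]*.019,(255,255,0))
for z in (.087,.105,.142,.167): m(Y@[0,-.14,z]+[p[0],p[1],0],(0,0,255))
cv2.imwrite("pics/z4.png",im)
P=cloud(s)
for v in range(192,216,2):
    print(v,' '.join("%4.0f,%4.0f,%3.0f"%tuple(1000*(Y.T@(P[v,u]-[p[0],p[1],0]))) for u in range(278,298,2)))
E
```

```text
192  -79,-112,133  -68,-115,141  -57,-117,148  -52,-111,146  -38,-117,157  -31,-116,160  -23,-114,163   -9,-120,174   -1,-119,178    5,-116,178
194   29,-236,260  -69,-114,130  -58,-115,137  -48,-117,143  -41,-114,145  -28,-118,154  -18,-120,161   -9,-120,165   -1,-119,169    8,-120,174
196   30,-237,253   21,-217,235  -55,-119,132  -51,-113,130  -41,-115,137  -31,-115,142   -5,-136,168   -6,-124,161   -1,-120,161    9,-121,167
198   36,-244,252   19,-215,224   17,-203,215   19,-196,212   -7,-155,171   -5,-146,167    0,-143,167    8,-141,170   -2,-119,151    6,-118,154
200   38,-246,247   34,-233,236   33,-222,228   19,-196,204   22,-189,201   22,-179,194   12,-157,174   10,-144,164   -1,-119,142    6,-117,145
202   34,-243,235   40,-241,236   44,-235,234   18,-196,195   22,-190,193   47,-210,219   42,-194,206   18,-154,166   -5,-115,129    7,-119,137
204   38,-247,231   40,-240,227   42,-233,223   45,-227,222   47,-220,218   55,-220,222   59,-214,220   63,-210,220   -5,-115,120    6,-117,126
206   36,-246,221   42,-243,223   44,-236,219   47,-230,216   56,-230,221   60,-225,220   67,-224,223    7,-141,134   -2,-118,114    4,-116,115
208  -92,-100, 43  -84, -99, 47  -47,-130, 89  -44,-123, 86   51,-225,207   61,-227,213   65,-222,212   13,-148,133   -5,-115,100    3,-113,104
210  -83,-111, 46  -81,-103, 42  -70,-103, 48  -38,-131, 84  -33,-125, 83   62,-228,206    5,-149,120   11,-145,121   -0,-121, 98    3,-114, 95
212  -82,-112, 38  -76,-109, 39  -67,-108, 43  -63,-101, 40  -27,-133, 82   -3,-151,108    5,-149,111    7,-141,107    1,-123, 91   15,-129,103
214  -89,-105, 19  -73,-112, 33  -66,-109, 35  -57,-108, 39  -14,-148, 91   -7,-145, 93    2,-146, 98   -6,-125, 79    9,-133, 93   11,-124, 88
```

View pics/z4.png

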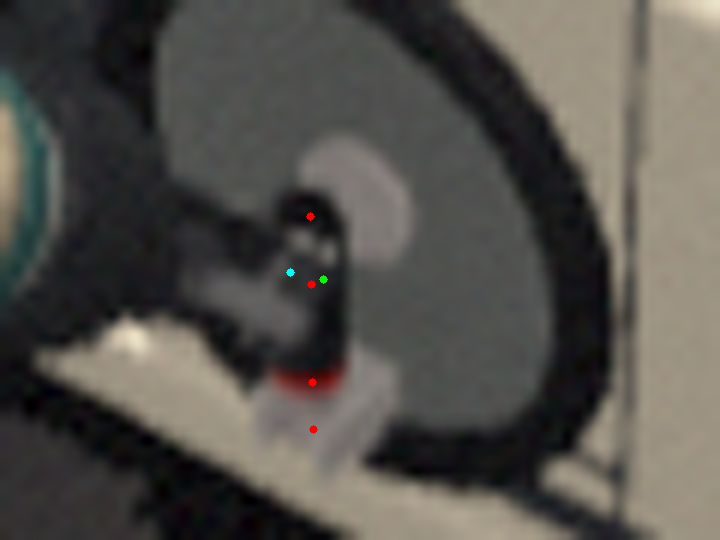

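The tips sit in front of the grip and pinch only its front curve. I'll open, shift 3 mm toward −x, go about 16 mm deeper and close again.

Request:
carry_out(deltas=[0, 0, 0, 0, 0, 0, -0.1, 0, -0.05, 0, 0, 0, 0, -0.1, 0.14, 0, 0, 0, 0, 0, -0.1, 0.13, 0, 0, 0, 0, 0, -0.1, 0, 0, 0, 0, 0, 0, -0.1])

```text
clock: 5.5
position: [0.5034, -0.0935, 0.1278]
ee_rot: [0.222, 0.715, 0.609, -0.262]
contact_force: [-0.1, -0.2, 0.3]
width: 0.0384
```

```bash
python3 snap.py 5
```

```text
t 5.5 local TCP mm [  -1.  -119.7  127.8] F [-0.  -0.2  0.3] w 38.4
tool axes local
 [[-0.001  1.    -0.002]
 [ 0.764 -0.001 -0.645]
 [-0.645 -0.002 -0.764]]
q [-0.82  0.5   1.75  0.65  1.53 -0.9 ]
```

View pics/sn5.png

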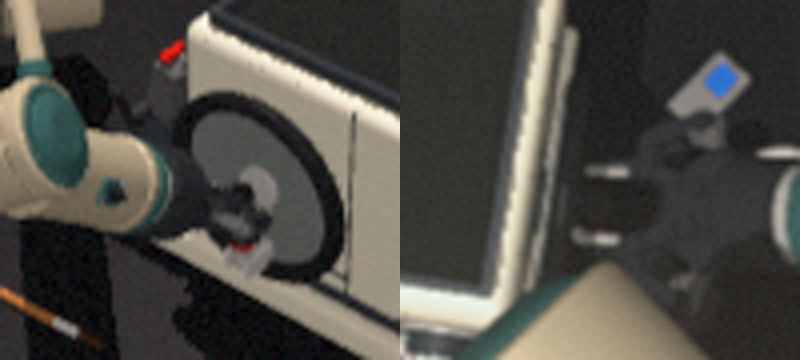

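Request:
carry_out(deltas=[0, 0, 0, 0, 0, 0, -0.4, 0, 0, 0, 0, 0, 0, -0.6, 0, 0, 0, 0, 0, 0, -1, 0, 0, 0, 0, 0, 0, -1], newtons=30)

```text
clock: 6.1
position: [0.5024, -0.0941, 0.1287]
ee_rot: [0.222, 0.715, 0.609, -0.262]
contact_force: [-5.8, -0.6, 4.3]
width: 0.0207
```

```bash
python3 snap.py 6
```

```text
t 6.1 local TCP mm [  -1.9 -120.4  128.7] F [-5.7 -1.5  4.3] w 20.7
tool axes local
 [[-0.002  1.    -0.002]
 [ 0.764  0.    -0.645]
 [-0.645 -0.002 -0.764]]
q [-0.82  0.5   1.75  0.65  1.53 -0.9 ]
```

View pics/sn6.png

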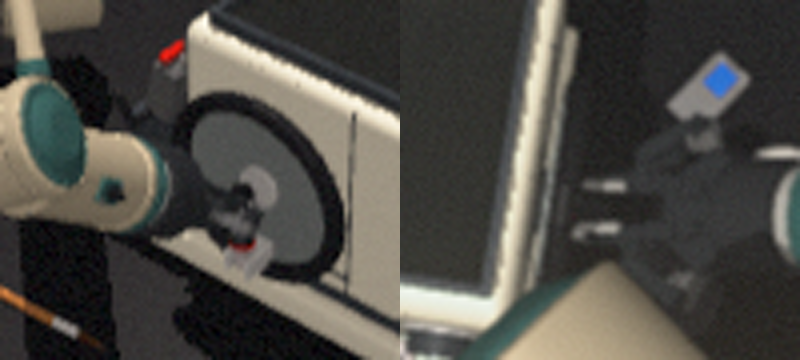

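Width is 20.7, so the tips are still about 4 mm short of the grip's full diameter. I'll go 7 mm deeper for a secure hold.

Request:
carry_out(deltas=[0, 0, 0, 0, 0, 0, -0.3, 0, -0.02, 0, 0, 0, 0, -0.3, 0.06, 0, 0, 0, 0, 0, -0.3, 0.06, 0, 0, 0, 0, 0, -0.3, 0, 0, 0, 0, 0, 0, -0.5, 0, 0, 0, 0, 0, 0, -1, 0, 0, 0, 0, 0, 0, -1], newtons=30)

```text
clock: 7.08
position: [0.5029, -0.0885, 0.1235]
ee_rot: [0.222, 0.715, 0.609, -0.262]
contact_force: [-1.9, 1.8, -1.7]
width: 0.0209
```

```bash
python3 snap.py 7
```

```text
t 7.08 local TCP mm [  -2.4 -114.8  123.5] F [-2.1  1.5 -1.7] w 20.9
tool axes local
 [[-0.     1.    -0.002]
 [ 0.764 -0.001 -0.645]
 [-0.645 -0.002 -0.764]]
q [-0.81  0.5   1.76  0.65  1.52 -0.91]
```

Now pull the handle out along its arc about the pivot, in two stages.

Request:
carry_out(deltas=[-0.104, 0, 0.102, 0, 0, 0, -1, -0.086, 0, 0.115, 0, 0, 0, -1, -0.069, 0, 0.128, 0, 0, 0, -1])

```text
clock: 7.55
position: [0.499, -0.1114, 0.1187]
ee_rot: [0.22, 0.716, 0.61, -0.26]
contact_force: [1.6, 7.9, -2.2]
width: 0.0211
```

```bash
python3 snap.py 8
```

```text
t 7.55 local TCP mm [  -2.6 -138.   118.7] F [ 0.4  8.  -2.2] w 21.1
tool axes local
 [[-0.001  1.    -0.002]
 [ 0.768 -0.001 -0.641]
 [-0.641 -0.002 -0.768]]
q [-0.84  0.53  1.74  0.64  1.54 -0.93]
```

View pics/sn8.png

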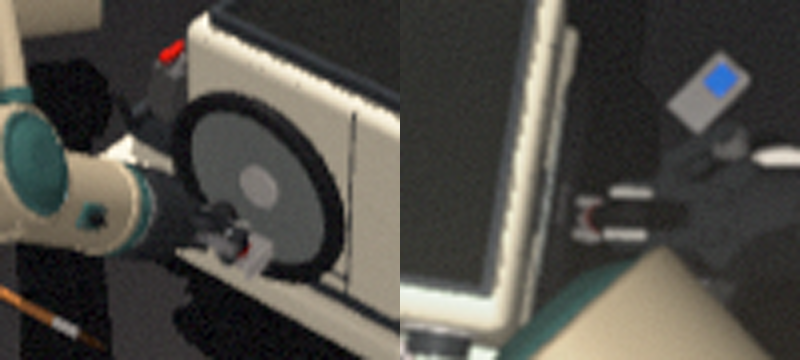

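The handle is tilting out: the red collar is visible and the hub is now uncovered. Continuing past the snap point.

Request:
carry_out(deltas=[-0.049, 0, 0.135, 0, 0, 0, -1, -0.027, 0, 0.143, 0, 0, 0, -1, -0.006, 0, 0.13, 0, 0, 0, -1])

```text
clock: 8.02
position: [0.4957, -0.1328, 0.1027]
ee_rot: [0.222, 0.715, 0.609, -0.261]
contact_force: [-2.7, 1.5, 0.8]
width: 0.0209
```

```bash
python3 snap.py 9
```

```text
t 8.03 local TCP mm [  -2.4 -159.7  102.7] F [-2.9  1.1  0.8] w 20.9
tool axes local
 [[-0.     1.    -0.001]
 [ 0.765 -0.001 -0.644]
 [-0.644 -0.001 -0.765]]
q [-0.87  0.56  1.72  0.62  1.53 -0.95]
```

View pics/sn9.png

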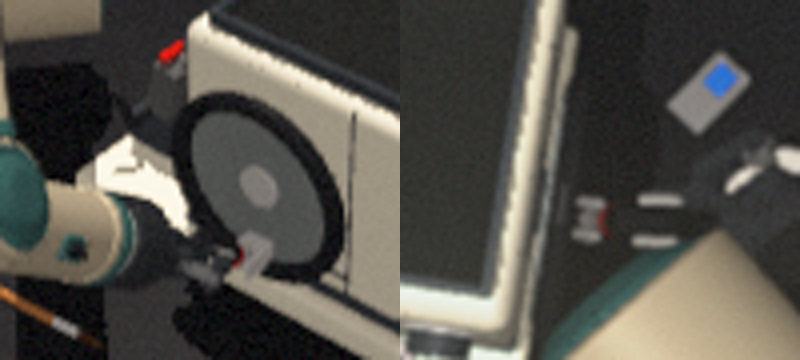

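The handle is past 0.5 rad, so I'll release it and let it snap.

Request:
carry_out(deltas=[0, 0, 0, 0, 0, 0, 0.3, 0, 0, 0, 0, 0, 0, 0.3, 0, 0, 0, 0, 0, 0, 0.3, 0, 0, 0, 0, 0, 0, 0.3])

```text
clock: 8.62
position: [0.4965, -0.1333, 0.1024]
ee_rot: [0.223, 0.715, 0.608, -0.262]
contact_force: [0.7, 0.1, 0.1]
width: 0.0552
```

```bash
python3 snap.py 10
```

```text
t 8.62 local TCP mm [  -1.5 -160.1  102.4] F [0.7 0.2 0.1] w 55.2
tool axes local
 [[ 0.001  1.    -0.001]
 [ 0.763 -0.002 -0.646]
 [-0.646  0.    -0.763]]
q [-0.87  0.56  1.72  0.62  1.53 -0.95]
```

View pics/sn10.png

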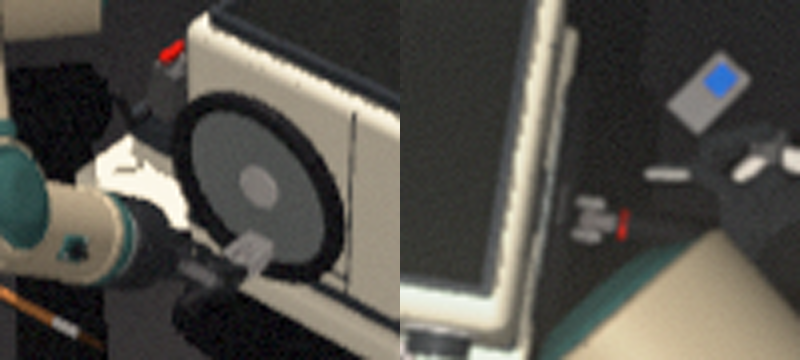

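It snapped out: the collar is displaced outward in the top view. I'll back the gripper up and away to verify.

Request:
carry_out(deltas=[-0.5, 0, 0, 0, 0, 0, 0.3, -0.8, 0, 0, 0, 0, 0, 0.3, -0.8, 0, -0.2, 0, 0, 0, 0.3, -0.4, 0, -0.4, 0, 0, 0, 0.3, 0, 0, 0, 0, 0, 0, 0.3])

```text
clock: 9.35
position: [0.4822, -0.2245, 0.2286]
ee_rot: [0.225, 0.716, 0.607, -0.262]
contact_force: [-0.2, -0.3, -0.2]
width: 0.0555
```

```bash
python3 snap.py 11; python3 - <<'E'
from ov import *
p=(.5235,.0245,-.160)
for a in (-np.pi,):
    overlay(dict(np.load("scene11.npz")),(240,160,340,250),6,p,a,np.pi/2,"pics/o11s.png")
    overlay(dict(np.load("top11.npz")),(300,180,390,260),6,p,a,np.pi/2,"pics/o11t.png")
E
```

```text
t 9.35 local TCP mm [  -1.1 -252.4  228.6] F [-0.2 -0.3 -0.2] w 55.5
tool axes local
 [[ 0.004  1.     0.002]
 [ 0.762 -0.002 -0.648]
 [-0.648  0.004 -0.762]]
q [-0.97  0.5   1.45  0.58  1.85 -0.84]
```

View pics/o11s.png

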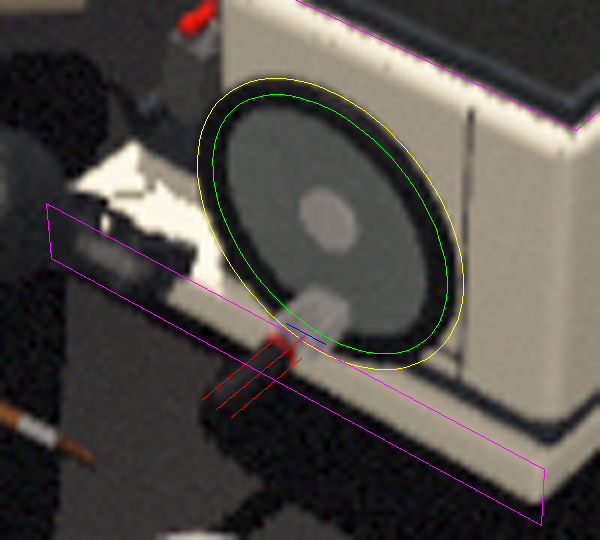

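View pics/o11t.png

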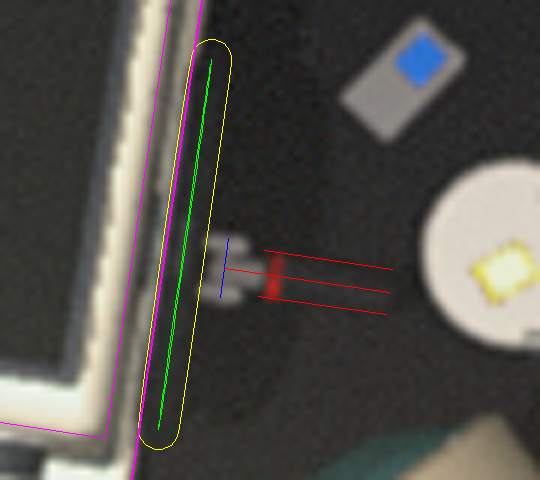

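View pics/sn11.png

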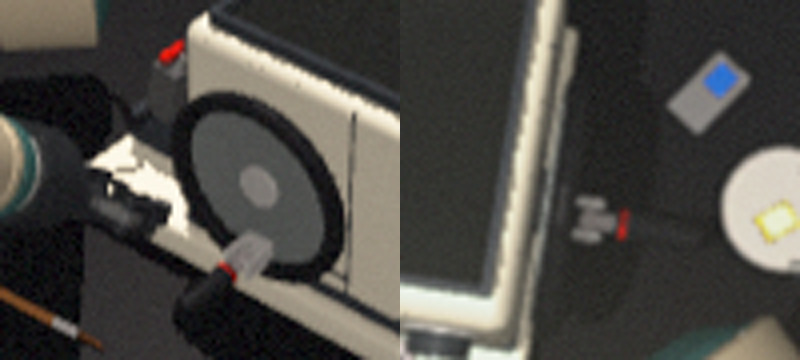

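The handle now stands square out of the wheel, with the red collar at top crop (273,275). I'll triangulate it from both views.

```bash
python3 - <<'E'
from plan import *
from scipy.optimize import least_squares
t=dict(np.load("top11.npz"));s=dict(np.load("scene11.npz"))
def cen(d,b):
    c=d["color"].astype(int); u0,v0,u1,v1=b; c=c[v0:v1,u0:u1]; w=np.clip(c[...,0]-1.6*np.maximum(c[...,1],c[...,2])-20,0,None)
    vv,uu=np.mgrid[v0:v1,u0:u1]; return np.array([(uu*w).sum(),(vv*w).sum()])/w.sum(), (w>0).sum()
a,b=cen(t,(338,218,352,234)),cen(s,(280,208,296,226)); print(a,b)
r=least_squares(lambda X:np.r_[(proj(t,X)-a[0]).ravel(),(proj(s,X)-b[0]).ravel()],[.5,-.13,.087])
print("collar local",(Y.T@(r.x-[p[0],p[1],0])*1000).round(1),r.fun.round(2))
P=cloud(t);Q=cloud(s)
for u in range(346,368,2): print(u,[ (Y.T@(P[v,u]-[p[0],p[1],0])*1000).round(0).tolist() for v in range(224,231)])
E
```

```text
(array([345.16168478, 226.45108696]), np.int64(17)) (array([286.74053758, 217.28195283]), np.int64(7))
collar local [  -2.2 -162.7   92.3] [-0.37 -0.52 -0.76  0.09]
346 [[3.0, -165.0, 95.0], [1.0, -166.0, 95.0], [-3.0, -166.0, 102.0], [-6.0, -166.0, 102.0], [-7.0, -167.0, 91.0], [-11.0, -167.0, 95.0], [-3.0, -171.0, 1.0]]
348 [[4.0, -171.0, 94.0], [1.0, -171.0, 100.0], [-2.0, -171.0, 102.0], [-4.0, -172.0, 94.0], [-7.0, -172.0, 95.0], [-10.0, -173.0, 95.0], [-12.0, -174.0, 87.0]]
350 [[6.0, -177.0, 92.0], [1.0, -177.0, 103.0], [-1.0, -177.0, 103.0], [-4.0, -178.0, 97.0], [-6.0, -178.0, 96.0], [-9.0, -179.0, 93.0], [-11.0, -179.0, 89.0]]
352 [[6.0, -182.0, 98.0], [3.0, -183.0, 98.0], [-1.0, -183.0, 103.0], [-3.0, -183.0, 101.0], [-6.0, -184.0, 99.0], [-8.0, -184.0, 95.0], [-11.0, -185.0, 91.0]]
354 [[7.0, -188.0, 91.0], [3.0, -188.0, 99.0], [1.0, -189.0, 96.0], [-3.0, -189.0, 104.0], [-5.0, -189.0, 95.0], [-7.0, -190.0, 94.0], [-10.0, -190.0, 91.0]]
356 [[8.0, -194.0, 93.0], [4.0, -194.0, 99.0], [2.0, -194.0, 98.0], [-2.0, -194.0, 103.0], [-4.0, -195.0, 96.0], [-6.0, -196.0, 93.0], [-9.0, -196.0, 93.0]]
358 [[21.0, -205.0, 2.0], [5.0, -200.0, 97.0], [3.0, -200.0, 96.0], [-1.0, -200.0, 99.0], [-3.0, -201.0, 98.0], [-7.0, -201.0, 101.0], [-8.0, -202.0, 92.0]]
360 [[22.0, -211.0, -1.0], [7.0, -205.0, 93.0], [3.0, -205.0, 98.0], [1.0, -206.0, 96.0], [-3.0, -206.0, 100.0], [-5.0, -207.0, 96.0], [-8.0, -207.0, 96.0]]
362 [[23.0, -217.0, -2.0], [8.0, -211.0, 91.0], [4.0, -211.0, 97.0], [1.0, -211.0, 98.0], [-2.0, -212.0, 98.0], [-5.0, -212.0, 101.0], [-7.0, -213.0, 99.0]]
364 [[24.0, -223.0, -4.0], [20.0, -223.0, 2.0], [5.0, -217.0, 98.0], [2.0, -217.0, 95.0], [-1.0, -217.0, 99.0], [-4.0, -218.0, 99.0], [-7.0, -218.0, 100.0]]
366 [[24.0, -229.0, 0.0], [21.0, -229.0, -0.0], [18.0, -230.0, 2.0], [15.0, -230.0, 4.0], [12.0, -231.0, -1.0], [9.0, -231.0, 2.0], [7.0, -232.0, -6.0]]
```

Handle axis measures local x≈−1.5, z≈88, with the tip at y −220, which fits a square, latched handle at six o'clock. Now I'll pitch the tool to 65° below horizontal for the cranking grasp.

Request:
carry_out(deltas=[0, 0, 0, 0, -0.9, 0, 0.1, 0, 0, 0, 0, -0.9, 0, 0.1, 0, 0, 0, 0, -0.9, 0, 0.1, 0, 0, 0, 0, -0.9, 0, 0.1, 0, 0, 0, 0, -0.9, 0, 0.1, 0, 0, 0, 0, -0.9, 0, 0.1, 0, 0, 0, 0, -0.85, 0, 0.1])

```text
clock: 10.32
position: [0.4816, -0.2231, 0.2269]
ee_rot: [0.35, 0.641, 0.545, -0.412]
contact_force: [0.6, -0.0, -0.3]
width: 0.0472
```

```bash
python3 - <<'E'
from plan import *
s,Rc,pos=cur(); show(s)
print(rotrows(Rc,target(np.radians(65),1)).round(2))
d=Y.T@(pos-[p[0],p[1],0]); g=np.array([-.0015,-.1853,.0608]); print("to grasp mm tool", (Rc.T@Y@(g-d)*1000).round(1))
E
```

```text
t 10.32 local TCP mm [  -2.  -251.1  226.9] F [ 0.6  0.1 -0.3] w 47.2
tool axes local
 [[ 0.     1.    -0.001]
 [ 0.416 -0.001 -0.91 ]
 [-0.91   0.    -0.416]]
q [-0.81  0.31  1.49  0.34  1.6  -0.69]
[-0.01  0.11 -0.01]
to grasp mm tool [178.5   0.4   9.2]
```

Request:
carry_out(deltas=[0.7, 0, 0.08, 0, 0.05, 0, 0.1, 0.7, 0, 0.07, 0, 0, 0, 0.1, 0.5, 0, 0, 0, 0, 0, 0.1, 0.4, 0, 0, 0, 0, 0, 0.1, 0, 0, 0, 0, 0, 0, 0.1])

```text
clock: 10.95
position: [0.4884, -0.1723, 0.0966]
ee_rot: [0.347, 0.642, 0.548, -0.41]
contact_force: [-0.1, -0.6, 1.1]
width: 0.0469
```

```bash
python3 snap.py 12; python3 - <<'E'
from plan import *
s,Rc,pos=cur()
d=Y.T@(pos-[p[0],p[1],0]); g=np.array([-.0015,-.1853,.0608]); print("to grasp mm tool", (Rc.T@Y@(g-d)*1000).round(1))
E
```

```text
t 10.95 local TCP mm [  -3.3 -199.9   96.6] F [ 0.  -0.6  1.1] w 46.9
tool axes local
 [[-0.003  1.    -0.002]
 [ 0.423  0.    -0.906]
 [-0.906 -0.004 -0.423]]
q [-0.75  0.39  1.73  0.37  1.29 -0.74]
to grasp mm tool [40.8 -0.1  1.1]
```

View pics/sn12.png

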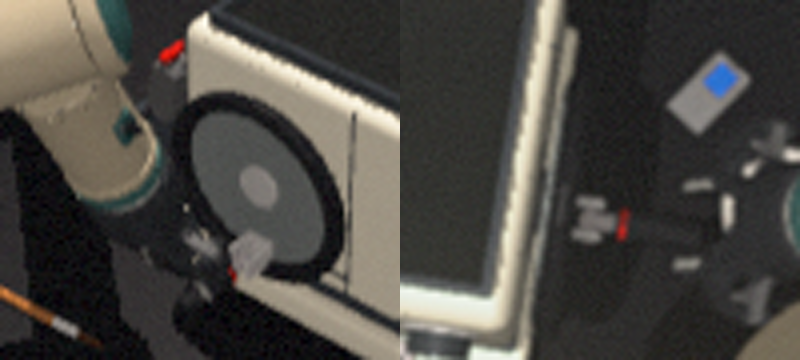

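Request:
carry_out(deltas=[0.35, 0.02, 0.01, 0, 0, 0, 0.1, 0.33, 0, 0, 0, 0, 0, 0.1, 0, 0, 0, 0, 0, 0, 0.1])

```text
clock: 11.42
position: [0.4933, -0.1576, 0.0607]
ee_rot: [0.348, 0.642, 0.547, -0.41]
contact_force: [-0.4, -0.2, 1.0]
width: 0.0473
```

Request:
carry_out(deltas=[0, 0, 0, 0, 0, 0, -0.3, 0, 0, 0, 0, 0, 0, -0.6, 0, 0, 0, 0, 0, 0, -1, 0, 0, 0, 0, 0, 0, -1], newtons=20)

```text
clock: 11.92
position: [0.4935, -0.1589, 0.061]
ee_rot: [0.349, 0.642, 0.546, -0.41]
contact_force: [-4.0, -4.7, 4.3]
width: 0.0211
```

```bash
python3 snap.py 13
```

```text
t 11.93 local TCP mm [  -0.4 -185.8   61. ] F [-3.2 -5.2  4.3] w 21.1
tool axes local
 [[ 0.001  1.    -0.001]
 [ 0.421 -0.001 -0.907]
 [-0.907  0.001 -0.421]]
q [-0.72  0.42  1.78  0.39  1.2  -0.75]
```

View pics/sn13.png

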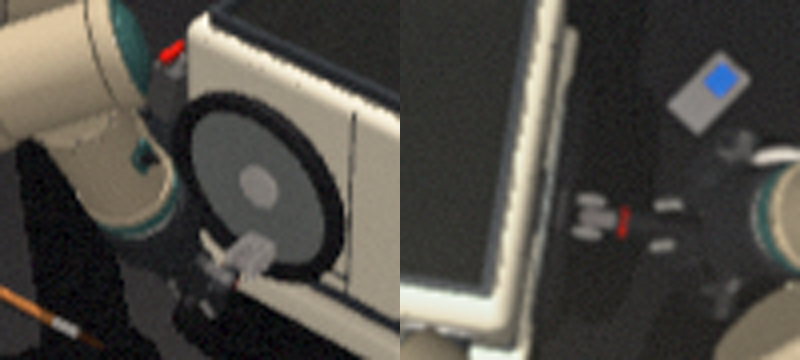

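The grip is held (width 21.1) and the handle is latched. I'll start the clockwise crank from six towards nine in 12° steps, checking forces.

Request:
carry_out(deltas=[-0.023, -0.236, -0.01, 0, 0, 0, -1, -0.066, -0.225, -0.031, 0, 0, 0, -1])

```text
clock: 12.28
position: [0.4672, -0.1544, 0.0661]
ee_rot: [0.349, 0.643, 0.545, -0.41]
contact_force: [2.3, -4.1, -2.2]
width: 0.021
```

```bash
python3 snap.py 14
```

```text
t 12.28 local TCP mm [ -27.1 -185.6   66.1] F [ 2.9 -3.7 -2.2] w 21.0
tool axes local
 [[ 0.004  1.    -0.002]
 [ 0.421 -0.003 -0.907]
 [-0.907  0.003 -0.421]]
q [-0.75  0.39  1.83  0.39  1.2  -0.78]
```

View pics/sn14.png

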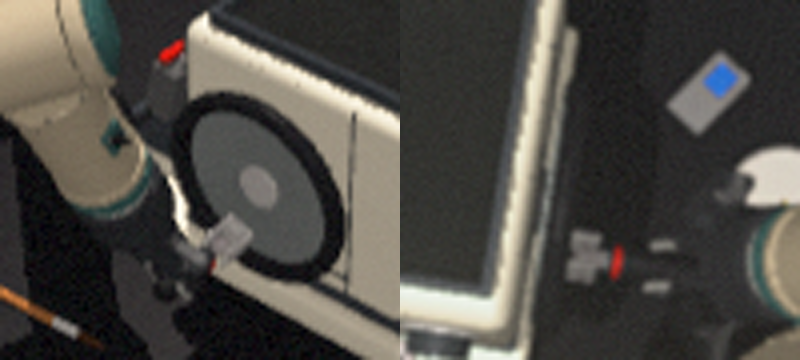

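Request:
carry_out(deltas=[-0.107, -0.205, -0.05, 0, 0, 0, -1, -0.144, -0.176, -0.067, 0, 0, 0, -1, -0.174, -0.139, -0.081, 0, 0, 0, -1])

```text
clock: 12.75
position: [0.4335, -0.1488, 0.0944]
ee_rot: [0.348, 0.641, 0.547, -0.411]
contact_force: [-0.2, -6.2, -5.0]
width: 0.0211
```

```bash
cat > chk.py <<'E'
from plan import *
s,Rc,pos=cur(); show(s)
l=Y.T@(pos-[p[0],p[1],0])*1000; F=Y.T@s["contact_force"]
v=np.array([l[0],l[2]-129]); r=np.hypot(*v); e=v/r; th=np.degrees(np.arctan2(-v[0],-v[1]))%360
print("theta",th.round(1),"r",r.round(1),"F radial out",(F[0]*e[0]+F[2]*e[1]).round(1),"tang cw",(F[0]*e[1]-F[2]*e[0]).round(1))
E
python3 chk.py
```

```text
t 12.75 local TCP mm [ -61.2 -185.4   94.4] F [ 0.8 -6.1 -5. ] w 21.1
tool axes local
 [[-0.002  1.    -0.001]
 [ 0.421 -0.001 -0.907]
 [-0.907 -0.002 -0.421]]
q [-0.78  0.32  1.86  0.37  1.25 -0.79]
theta 60.5 r 70.4 F radial out 1.7 tang cw -4.8
```

Forces stay small (about 5 N tangential, 2 N radial). Continuing.

Request:
carry_out(deltas=[-0.196, -0.096, -0.091, 0, 0, 0, -1, -0.21, -0.049, -0.098, 0, 0, 0, -1, -0.215, 0, -0.1, 0, 0, 0, -1])

```text
clock: 13.12
position: [0.4235, -0.1471, 0.1354]
ee_rot: [0.347, 0.641, 0.548, -0.411]
contact_force: [-1.8, -5.3, -6.1]
width: 0.0209
```

```bash
python3 chk.py; python3 snap.py 15 >/dev/null
```

```text
t 13.12 local TCP mm [ -71.3 -185.4  135.4] F [-1.  -5.5 -6.1] w 20.9
tool axes local
 [[-0.005  1.    -0.002]
 [ 0.42   0.    -0.907]
 [-0.907 -0.005 -0.42 ]]
q [-0.79  0.26  1.82  0.35  1.34 -0.76]
theta 95.1 r 71.6 F radial out 0.4 tang cw -6.1
```

View pics/sn15.png

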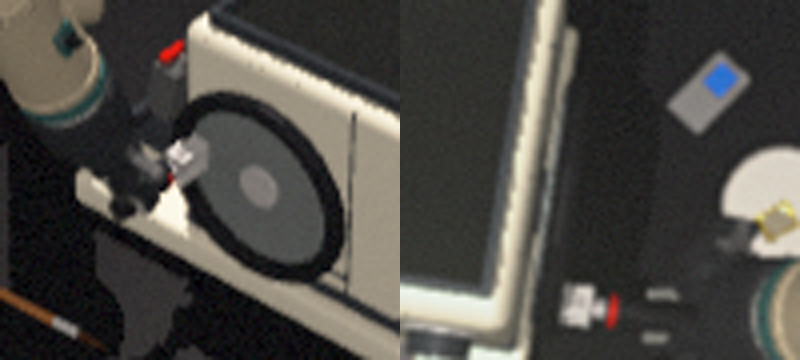

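At nine o'clock all is well. The measured radius shows the wheel axis sits about 3 mm toward −x of my estimate, and I'll allow for that at the end. Continuing up.

Request:
carry_out(deltas=[-0.21, 0.049, -0.098, 0, 0, 0, -1, -0.196, 0.096, -0.091, 0, 0, 0, -1, -0.174, 0.139, -0.081, 0, 0, 0, -1])

```text
clock: 13.6
position: [0.4387, -0.1494, 0.1739]
ee_rot: [0.346, 0.64, 0.549, -0.412]
contact_force: [-6.4, -4.3, -3.1]
width: 0.0213
```

```bash
python3 chk.py
```

```text
t 13.6 local TCP mm [ -56.  -185.1  173.9] F [-5.6 -5.2 -3.1] w 21.3
tool axes local
 [[-0.009  1.    -0.002]
 [ 0.421  0.002 -0.907]
 [-0.907 -0.009 -0.421]]
q [-0.77  0.24  1.74  0.35  1.44 -0.71]
theta 128.7 r 71.8 F radial out 2.4 tang cw -6.0
```

Request:
carry_out(deltas=[-0.144, 0.176, -0.067, 0, 0, 0, -1, -0.107, 0.205, -0.05, 0, 0, 0, -1, 0, 0, 0, 0, 0, 0, -1])

```text
clock: 13.98
position: [0.4649, -0.1538, 0.1927]
ee_rot: [0.349, 0.642, 0.547, -0.41]
contact_force: [-3.6, -6.6, 7.3]
width: 0.0212
```

```bash
python3 chk.py; python3 snap.py 16 >/dev/null
```

```text
t 13.97 local TCP mm [ -29.4 -185.3  192.7] F [-2.5 -7.1  7.3] w 21.2
tool axes local
 [[-0.001  1.    -0.   ]
 [ 0.421  0.    -0.907]
 [-0.907 -0.001 -0.421]]
q [-0.75  0.26  1.66  0.36  1.48 -0.67]
theta 155.2 r 70.2 F radial out 7.7 tang cw 0.8
```

View pics/sn16.png

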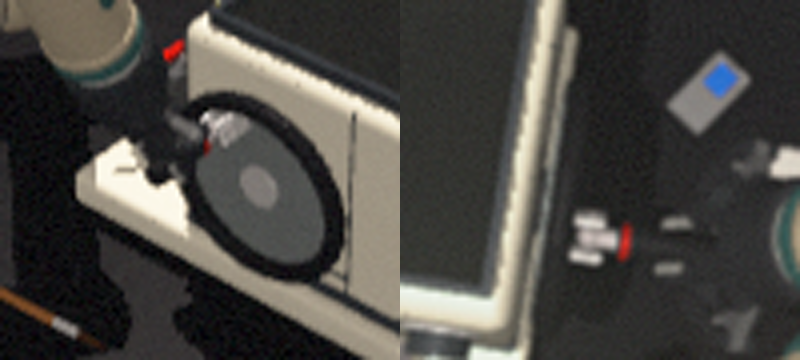

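The tool is pressing inward by about 8 N, because a circle fit to the measured points puts the centre at (−3.3, 130) in TCP terms. I'll correct 2.5 mm outward and then continue.

Request:
carry_out(deltas=[-0.035, -0.017, -0.016, 0, 0, 0, -1, -0.059, 0.218, -0.027, 0, 0, 0, -1, -0.017, 0.13, -0.008, 0, 0, 0, -1, 0, 0, 0, 0, 0, 0, -1])

```text
clock: 14.58
position: [0.4849, -0.1572, 0.1987]
ee_rot: [0.348, 0.642, 0.546, -0.41]
contact_force: [-1.1, -5.4, 0.8]
width: 0.0211
```

```bash
python3 chk.py; python3 snap.py 17 >/dev/null;  python3 - <<'E'
from ov import *
p=(.5235-.0033*.987,.0245+.0033*.159,-.160)
overlay(dict(np.load("scene17.npz")),(240,160,340,250),7,p,0,np.pi/2,"pics/o17s.png")
E
```

```text
t 14.57 local TCP mm [  -9.2 -185.5  198.7] F [-0.2 -5.5  0.8] w 21.1
tool axes local
 [[-0.001  1.    -0.001]
 [ 0.421 -0.001 -0.907]
 [-0.907 -0.001 -0.421]]
q [-0.73  0.28  1.62  0.36  1.49 -0.64]
theta 172.5 r 70.3 F radial out 0.8 tang cw -0.1
```

View pics/o17s.png

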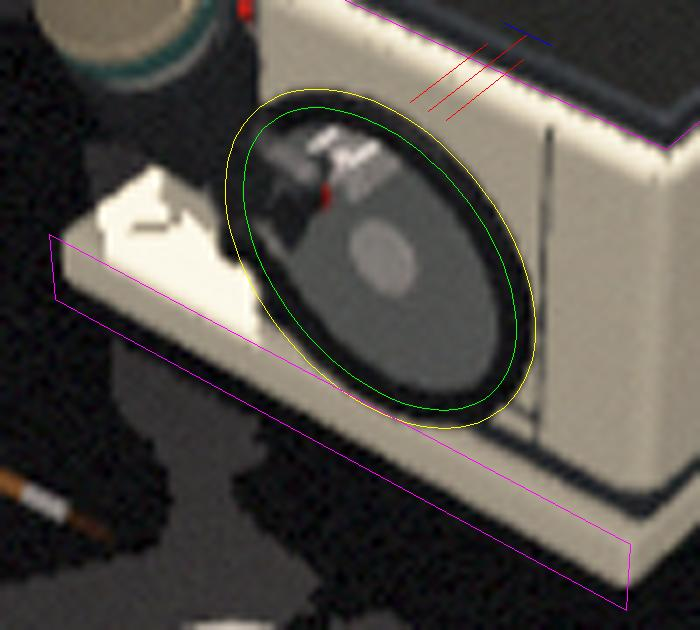

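```bash
sed -i 's/np.array(\[a\])/np.array([float(a)])/' ov.py; python3 - <<'E'
import numpy as np
from scipy.optimize import least_squares
P=np.array([[-.4,61],[-27.1,66.1],[-61.2,94.4],[-71.3,135.4],[-56,173.9],[-29.4,192.7],[-9.2,198.7]])
r=least_squares(lambda q:np.hypot(P[:,0]-q[0],P[:,1]-q[1])-68,[0,129]);print(r.x,r.fun.round(2))
r=least_squares(lambda q:np.hypot(P[:,0]-q[0],P[:,1]-q[1])-q[2],[0,129,68]);print(r.x,r.fun.round(2))
E
python3 - <<'E'
from ov import *
p=(.5235-.0033*.987,.0245+.0033*.159,-.160)
overlay(dict(np.load("scene17.npz")),(240,160,340,250),7,p,-.087,np.pi/2,"pics/o17s.png")
overlay(dict(np.load("top17.npz")),(300,180,390,260),7,p,-.087,np.pi/2,"pics/o17t.png")
E
```

```text
[ -3.57220355 129.9933349 ] [ 1.07  0.09 -0.27 -0.06  0.38 -0.18  0.94]
[ -2.55586376 130.02565591  68.77552879] [ 0.28 -0.3  -0.16  0.18  0.37 -0.59  0.22]
```

View pics/o17s.png

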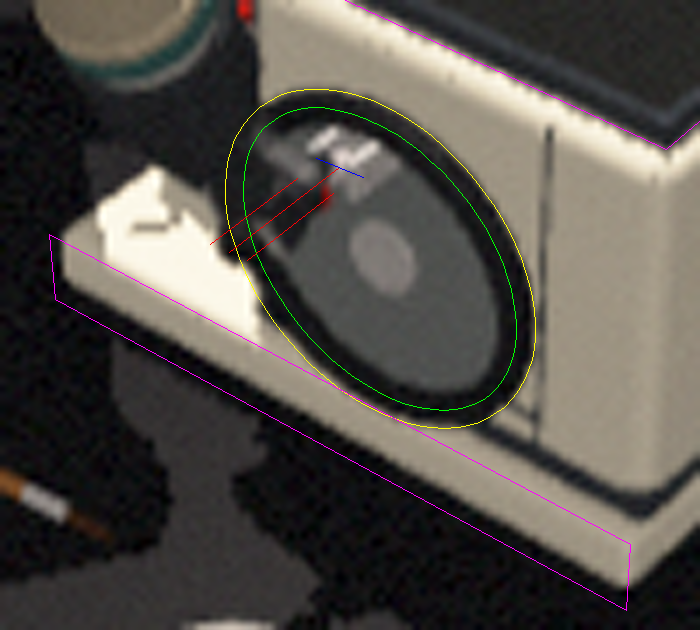

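View pics/o17t.png

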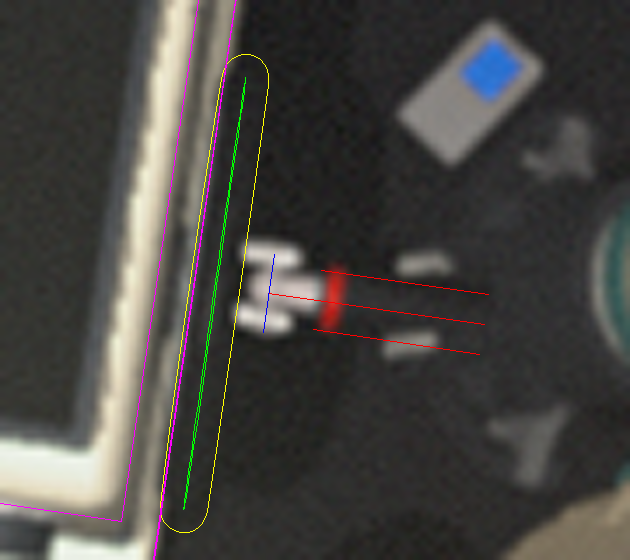

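About 6 mm remains to twelve o'clock (circle fit centre x = −3.0 ± 0.5).

Request:
carry_out(deltas=[0.003, 0.06, 0.001, 0, 0, 0, -1, 0.005, 0.045, 0.002, 0, 0, 0, -1, 0, 0, 0, 0, 0, 0, -1, 0, 0, 0, 0, 0, 0, -1])

```text
clock: 15.18
position: [0.4901, -0.1581, 0.1986]
ee_rot: [0.348, 0.641, 0.547, -0.41]
contact_force: [-2.3, -6.9, 3.0]
width: 0.0212
```

```bash
python3 chk.py; python3 snap.py 18 >/dev/null
python3 - <<'E'
from ov import *
p=(.5235-.003*.987,.0245+.003*.159,-.160)
overlay(dict(np.load("scene18.npz")),(240,160,340,250),7,p,0,np.pi/2,"pics/o18s.png")
overlay(dict(np.load("top18.npz")),(300,180,390,260),7,p,0,np.pi/2,"pics/o18t.png")
E
```

```text
t 15.18 local TCP mm [  -3.8 -185.6  198.6] F [-1.2 -7.2  3. ] w 21.2
tool axes local
 [[-0.002  1.    -0.001]
 [ 0.421 -0.    -0.907]
 [-0.907 -0.002 -0.421]]
q [-0.72  0.29  1.61  0.36  1.5  -0.64]
theta 176.8 r 69.7 F radial out 3.1 tang cw -1.0
```

View pics/o18t.png

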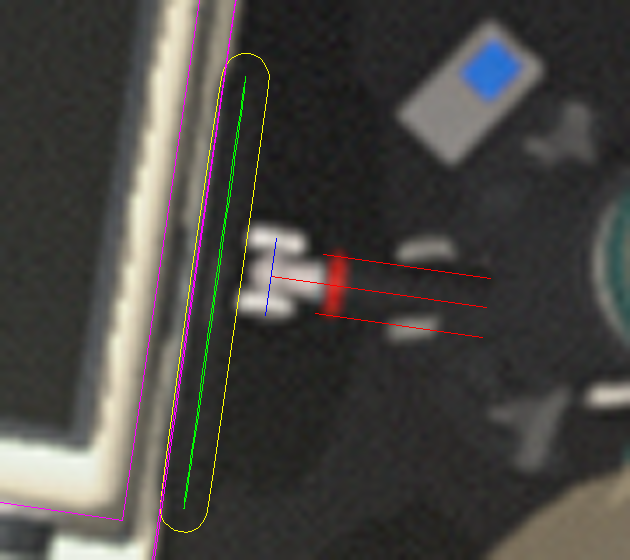

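View pics/o18s.png

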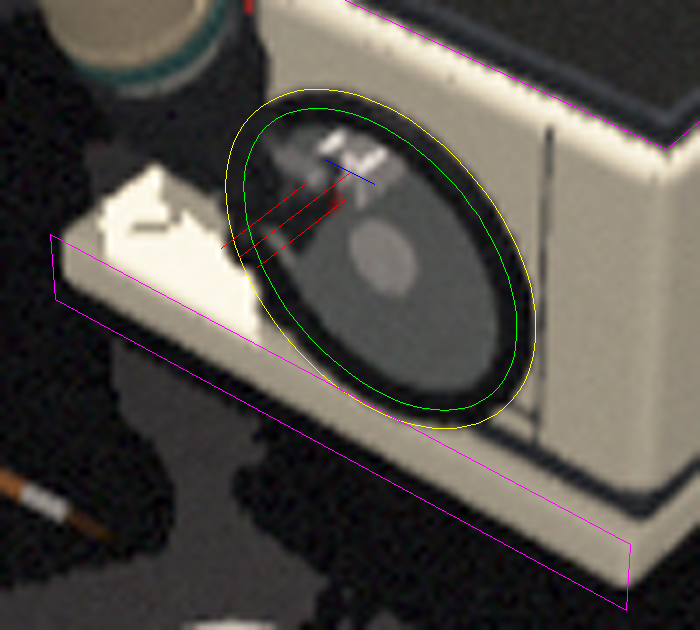

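```bash
python3 - <<'E'
from plan import *
s=dict(np.load("scene18.npz"));t=dict(np.load("top18.npz"))
pp=(.5235-.003*.987,.0245+.003*.159,-.160)
for d,n in ((s,"s"),):
    for y in (-.117,-.121): print(n,"hub",((proj(d,M2W([[0,y,.155],[.005,y,.155]],*pp))-[240,160]+.5)*7-.5).round(0).tolist())
c=s["color"][160:250,240:340].astype(int)
r=c[...,0]; roi=np.zeros(r.shape,bool); roi[28:46,46:62]=1
for v in range(29,45): print(v,r[v,46:64])
# collars
def cen(d,b):
    c=d["color"].astype(int); u0,v0,u1,v1=b; c=c[v0:v1,u0:u1]; w=np.clip(c[...,0]-1.6*np.maximum(c[...,1],c[...,2])-20,0,None)
    vv,uu=np.mgrid[v0:v1,u0:u1]; return np.array([(uu*w).sum(),(vv*w).sum()])/w.sum()
from scipy.optimize import least_squares
L=lambda X:(Y.T@(X-[pp[0],pp[1],0])*1000).round(1)
for k,bt,bs in (("11",(338,218,352,234),(280,208,296,226)),("18",(340,210,355,230),(284,184,292,194))):
    tt=dict(np.load(f"top{k}.npz"));ss=dict(np.load(f"scene{k}.npz")); a=cen(tt,bt);b=cen(ss,bs)
    x=least_squares(lambda X:np.r_[(proj(tt,X)-a).ravel(),(proj(ss,X)-b).ravel()],[.5,-.13,.1]); print(k,a,b,L(x.x),x.fun.round(2))
    def back(d,u,v,z):
        q=q2R(d["orientation"])@np.linalg.inv(d["mtx"])@[u,v,1]; return L(d["origin"]+(z-d["origin"][2])/q[2]*q)
    print("top-only",back(tt,*a,.098 if k=="11" else .234))
E
```

```text
s hub [[381.0, 259.0], [389.0, 263.0]]
s hub [[376.0, 263.0], [384.0, 267.0]]
29 [ 29  86  89  81  86 118  91  80  78  76  79  73  75  78  75  74  78  66]
30 [32 85 82 79 78 78 79 76 79 75 79 78 79 77 81 77 80 79]
31 [ 62  76  79  81  83  88 103 106  97  86  75  75  77  75  79  75  78  81]
32 [ 77  81  78  80  92 108 124 127 124 112  94  82  78  78  78  77  80  77]
33 [ 80  83  79  78 113 122 124 125 128 127 122  97  83  76  80  80  75  80]
34 [ 79  76  80  82 124 126 126 126 128 123 132 122  96  82  76  81  79  78]
35 [ 79  79  80  79 122 127 124 127 128 125 126 129 117  84  79  78  80  79]
36 [ 78  79  79  80 111 124 127 124 125 126 123 130 131  93  81  83  80  81]
37 [ 72  78  77  78  91 122 122 128 126 124 123 127 131 103  80  79  80  78]
38 [ 77  82  78  78  79 113 124 125 130 124 122 124 126 106  84  78  79  80]
39 [ 80  81  78  79  76  89 113 122 125 124 122 126 125  96  81  82  82  81]
40 [ 77  80  81  79  79  78  87 111 125 123 122 123 115  86  79  79  78  77]
41 [ 79  76  79  82  80  78  83  92 107 108 112 116  90  80  79  77  82  81]
42 [83 79 78 77 82 80 81 78 80 86 89 90 80 79 78 81 79 81]
43 [80 81 81 79 78 80 76 80 76 77 76 81 72 79 78 77 82 77]
44 [79 81 76 80 81 77 78 77 78 79 80 79 78 80 78 81 83 81]
11 [345.16168478 226.45108696] [286.74053758 217.28195283] [   0.8 -162.7   92.3] [-0.37 -0.52 -0.76  0.09]
top-only [  -1.2 -163.8   98. ]
18 [347.47435159 220.14827089] [287.11386139 188.76237624] [   3.  -162.3  218.8] [-0.52 -0.73 -1.12  0.13]
top-only [  -0.8 -163.4  234. ]
```

Kinematics puts the handle 0.8 mm short of twelve and the cameras put it 0–2 mm past. That is within about 0.03 rad, and the hub centre matches the prediction in the scene view. Releasing and backing off along the tool axis.

Request:
carry_out(deltas=[0, 0, 0, 0, 0, 0, -0.2, 0, 0, 0, 0, 0, 0, 0.2, 0, 0, 0, 0, 0, 0, 0.2, 0, 0, 0, 0, 0, 0, 0.2])

```text
clock: 15.78
position: [0.4918, -0.157, 0.1974]
ee_rot: [0.348, 0.642, 0.547, -0.409]
contact_force: [0.1, 0.1, 0.0]
width: 0.0511
```

Request:
carry_out(deltas=[-0.4, 0, 0, 0, 0, 0, 0.2, -0.7, 0, 0, 0, 0, 0, 0.2, -0.8, 0, 0.2, 0, 0, 0, 0.2, -0.6, 0, 0.8, 0, 0, 0, 0.2, -0.3, 0, 0.9, 0, 0, 0, 0.2, 0, 0, 0.6, 0, 0, 0, 0.2, 0, 0, 0, 0, 0, 0, 0.2])

```text
clock: 16.65
position: [0.4579, -0.3637, 0.2839]
ee_rot: [0.346, 0.643, 0.547, -0.41]
contact_force: [0.3, 0.4, 0.5]
width: 0.0513
```

```bash
python3 snap.py 19
python3 - <<'E'
from ov import *
p=(.5235-.003*.987,.0245+.003*.159,-.160)
overlay(dict(np.load("scene19.npz")),(240,160,340,250),7,p,0,np.pi/2,"pics/o19s.png")
overlay(dict(np.load("top19.npz")),(300,180,390,260),7,p,0,np.pi/2,"pics/o19t.png")
for n in("scene","top"): cv2.imwrite(f"pics/{n}19.png",np.load(n+"19.npz")["color"][:,:,::-1])
E
```

```text
t 16.65 local TCP mm [  -2.9 -393.6  283.9] F [0.2 0.5 0.5] w 51.3
tool axes local
 [[-0.001  1.    -0.005]
 [ 0.425 -0.004 -0.905]
 [-0.905 -0.004 -0.425]]
q [-0.98  0.42  1.19  0.3   1.85 -0.78]
```

View pics/o19s.png

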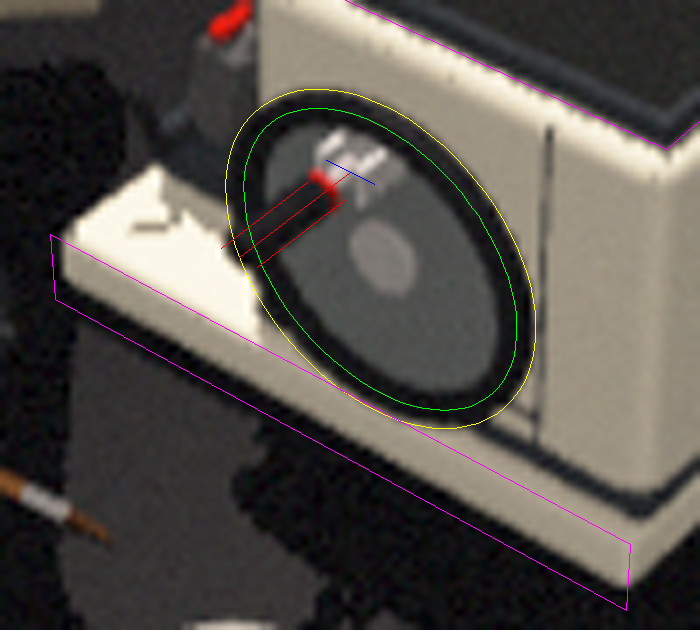

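View pics/o19t.png

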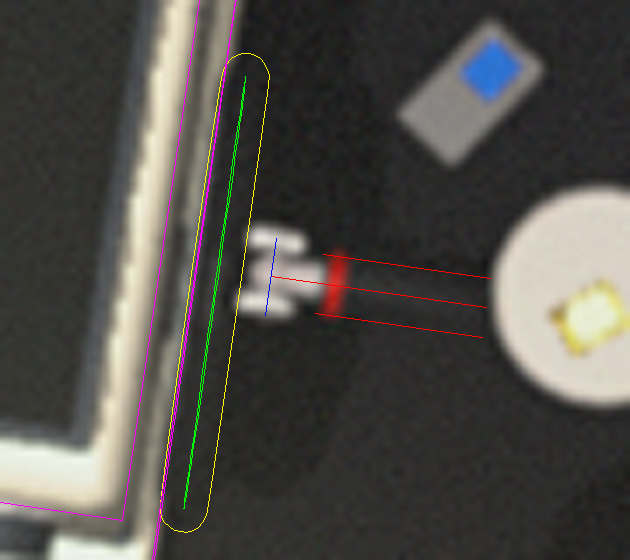

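View pics/top19.png

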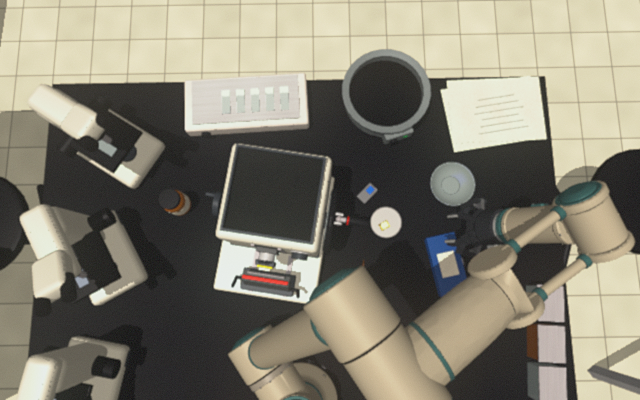

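View pics/scene19.png

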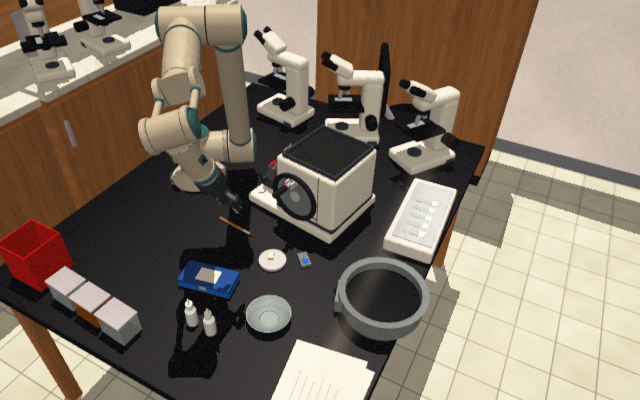

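The handle is square out at twelve o'clock and overlays the predicted position in both views. The Petri dish (385,222), dispenser (368,192), brush, slide box and bottles are where they began. Before handing in, I'll check that the specimen head rose, the arm is at rest and nothing else moved.

```bash
python3 - <<'E'
from plan import *
from rig import job, eyes
a=dict(np.load("top0.npz")); b=eyes.get_image("top"); sc=eyes.get_image("scene")
A,B=cloud(a),cloud(b)
for v in range(252,272,3): print(v,A[v,262:274:4,2].round(3),B[v,262:274:4,2].round(3))
for n,bx in (("petri",(365,202,408,242)),("disp",(355,178,382,208)),("jar",(155,185,195,220)),("glass",(425,158,450,208)),("drop",(484,210,512,258))):
    u0,v0,u1,v1=bx; d=np.abs(a["color"][v0:v1,u0:u1].astype(int)-b["color"][v0:v1,u0:u1]).mean(); print(n,"diff",round(d,1))
c=np.load("scene19.npz"); print("scene19 vs now wheel diff",np.abs(c["color"][160:250,240:340].astype(int)-sc["color"][160:250,240:340]).mean().round(2))
s=readout.get_state(); print(s["clock"],np.abs(s["qd"]).max().round(4),s["contact_force"].round(1))
E
```

```text
252 [0.175 0.178 0.181] [0.221 0.236 0.237]
255 [0.151 0.156 0.162] [0.218 0.222 0.22 ]
258 [0.155 0.16  0.161] [0.219 0.223 0.219]
261 [0.166 0.162 0.162] [0.225 0.221 0.218]
264 [0.164 0.18  0.184] [0.219 0.24  0.218]
267 [0.154 0.157 0.158] [0.212 0.213 0.214]
270 [0.149 0.154 0.151] [0.214 0.216 0.199]
petri diff 2.4
disp diff 2.6
jar diff 2.6
glass diff 2.1
drop diff 52.8
scene19 vs now wheel diff 3.07
16.85 0.0105 [-0.1 -0.1  0. ]
```

```bash
python3 - <<'E'
from plan import *
from rig import job
a,b=np.load("scene0.npz")["color"].astype(int),np.load("scene19.npz")["color"].astype(int)
for n,(u0,v0,u1,v1) in {"droppers":(182,295,220,340),"brush":(215,212,260,240),"slidebox":(175,258,242,300)}.items(): print(n,np.abs(a[v0:v1,u0:u1]-b[v0:v1,u0:u1]).mean().round(1))
print(job.sign_off())
E
```

```text
droppers 19.1
brush 17.7
slidebox 24.7
the job is handed in; nothing more can be done
None
```

The handle is swung out and latched, the wheel stands at twelve o'clock, and the specimen head is at the top of its stroke. I handed the job in at about 17 s.

**What I did:** I pinched the folded grip, pulled it out to about 0.9 rad and let go, and it snapped square. I confirmed that in both views before cranking. I then gripped the sleeve and cranked clockwise from six through nine to twelve, with contact-force readings up to about 8 N per axis. Finally I opened the jaws and backed the arm clear.

**Last checks:**
- **Handle:** it stood square out after release in both views.
- **Wheel angle:** arm position put it about 0.8 mm short of twelve, while the cameras put it 0–2 mm past. They disagree slightly, so I estimate within about 0.03 rad.
- **Specimen head:** it rose about 60 mm, the full stroke.
- **Rest:** contact force was near zero and the arm almost still (joint speeds up to about 0.01 rad/s).
- **Other objects:** the Petri dish, blade dispenser, glass dish and reagent jar were unchanged in the image comparison. The comparison flagged the two droppers, brush and slide box, because the arm or its shadow changed those areas; by eye they are where they started.

**Grasp retries:** the first grasp on the folded handle caught only its front edge, so I reopened and went deeper twice before pulling. This did not visibly turn the wheel.

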